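# Complete the repair kit from behind the knob jars

## Robot

A 6-joint arm with a two-finger parallel gripper is mounted at the origin on the work surface. World frame = base frame: x ahead of the robot, y to its left, z up, the work surface at z = 0. Lengths are in m, angles in degrees, forces in N, time in s.
With the tool pointing down it reaches from about 0.4 to 0.825 m from the base axis. Payload 7 kg.
Tool frame: the origin (TCP) lies at the very end of the fingers, on their centre line; the grasp point (between the pads) lies 19 mm behind it; x points along the fingers, y is the direction in which the jaws open and shut, and the axes are right-handed (so a half turn about x gives the same grasp; the last joint's range is limited). The gripper opens to 88 mm and grips with 3 to 60 N. Pads are 19 mm wide; open, the fingers measure 130 mm over their backs; the gripper's body (78 mm by 193 mm) begins 47 mm behind the grasp point.
Start: joints at [-59.868, 20.546, 0.682, 0, -70.136, -16.507], TCP at [0.159, -0.656, 0.227] pointing down, gripper open.
Joint ranges: [-176.03, 176.03], [-82.01, 121.73], [-58.28, 71.71], [-173.87, 95.51], [-174.79, -0.11], [-173.66, 173.66]. Speed limits (degrees/s): [136.94, 136.94, 172.46, 180, 180, 180].

## Interface

Orientations are given as [roll, pitch, yaw] about the fixed x, y, z axes, in that order (R = Rz(yaw) Ry(pitch) Rx(roll)).
In Python, from plant import monitor, eyes, ticket gives the robot as it stands. The module is installed in compiled form; this text tells all that it offers.
- The arm moves only by the shell command python3 -m crank 'ROWS'. ROWS is JSON, a list of rows, each an object with "linear": the shift along the world's x, y, z in units of 60 mm (1.0 is 60 mm), a list of three; "rot": the turn, a rotation vector about the world's x, y, z in units of 5 degrees (1.0 is 5 degrees), a list of three; "hand": the opening, from 0 (shut) to 1 (fully open). In form: [{"linear": [tx, ty, tz], "rot": [ax, ay, az], "hand": hand}, ...]. A call has 1 to 20 rows; each row shifts and turns the pose as measured when the row begins; what a row does not reach is not made up. A row lasts 1/8 s, in which the tool goes at most 62.5 mm and 10.7 degrees, less where a joint would pass 70% of its speed; a pose out of reach is approached as far as the arm can. A call is refused whole if a number of a shift passes 1 or a number of a turn 1, either way. A call with a gripper value outside its range is refused whole. The fingers move at their own pace and stop on an object; the grip force is fixed at half the most. Time passes only in rows, so rows that do not move let the fingers close. It gives the time, the measured TCP pose, the force and the opening at its end, in the units of the state.
- monitor.get_obs(): the state, without advancing time (a new reading comes with each control period).
- eyes.snapshot(name): name is "side" or "top" or "wrist"; returns a dict with "image" (400x640x3 uint8, red, green, blue), "depth" (400x640 float32, m along the optical axis (not along the pixel's ray), 0 where there is no reading), "K" (3x3 intrinsics, pixels), "camera_from_world" (4x4, takes a point from world to camera coordinates); the wrist camera has in their place "hand_eye" (4x4, takes a point from camera to tool coordinates, whose origin is the TCP and whose axes are the tool frame's). Camera axes: x right, y up, looking along -z (the intrinsics and any distortion apply to the point x, -y, -z); pixel columns grow to the right and rows downward; lengths in m; the calibration is good to about 2 mm. The wrist camera is an equidistant fisheye: a pixel r from the principal point sees the ray r / f radians off the axis. A picture is of the moment at which its call begins: read the wrist's pose just before it.
- ticket.close_job(): hands the job in, once; it reports no verdict.
The state is a dict: "clock": time; "joint_pos": joint angles; "qvel": joint speeds; "tau": joint torques, N m; "tool_pos": TCP position; "orientation": TCP orientation; "force": force on the tool from outside, world axes, zero at the start; "moment": the same for the moment, N m; "opening": finger opening in m.
Only numpy, scipy, OpenCV 4.12 (cv2) and the standard library are available. Lean on these libraries where they do the work, as an engineer would, in place of code of your own. Each camera call takes 0.05 s, during which the arm holds its last target.

## Task

Complete the foam kit tray: the open-ended spanner and the aluminium angle bracket lie in the wooden stock tray behind two jars of knobs. First clear both jars onto the grey mat, standing upright; then lay the spanner and the bracket flat and fully down in their own cut-outs in the foam, leaving the socket seated in its own. Finally stand the red-lidded jar back in the middle of the red pad and the yellow-lidded jar back in the middle of the yellow pad.

Things in the scene. Friction and masses are not known exactly. Their poses are not given: they have to be found in the camera images.
- jar_red: closed clear jar with red lid, full of red knobs; upright cylinder 56 mm in diameter, 108 mm high (top 20 mm is the lid), 100 to 210 g; origin at the centre of its underside, z up its axis. Starts on the red pad in the wooden stock tray, nearer to the robot than the spanner and the bracket
- jar_yellow: closed clear jar with yellow lid, full of yellow knobs; upright cylinder 56 mm in diameter, 108 mm high (top 20 mm is the lid), 100 to 210 g; origin at the centre of its underside, z up its axis. Starts on the yellow pad in the wooden stock tray, nearer to the robot than the spanner and the bracket
- spanner: double open-ended steel spanner lying flat in the stock tray behind a jar, underside 4 mm above the table; 126 mm long, heads 28 mm wide, shaft 12 mm wide and 65 mm long between them, 8 mm thick, 80 g, same after a half turn. Origin at the middle of its underside, x along its length, z up. Grip across the shaft at the origin; the tray's back rim (24 mm high) is 60 mm or more beyond
- bracket: aluminium angle bracket on its edge in the stock tray behind a jar, underside 4 mm above the table: seen from above an L 70 (x) by 46 mm (y), legs 10 mm thick, 20 mm high, 90 g. Origin at the centre of that rectangle, at the underside; long leg along x, centre line at y = -18 mm; short leg at x = +30 mm, up to y = +23 mm; z up. Grip across the long leg at x = 0
- cutout_spanner: fixed foam insert of the kit tray, 150 (x) by 72 mm, black, with a blue-floored cut-out shaped like the spanner (4 mm room all round) and a black 40 mm wide finger channel across its middle, as deep. Origin at the centre of its underside, 4 mm above the table; cut-out floor 9 mm, foam top 18 mm above it. Spanner home: origins in line, x axes parallel (either way)
- cutout_bracket: fixed foam insert like the spanner's (150 by 72 mm, same origin and heights) with an L-shaped blue-floored cut-out for the bracket, 4 mm room all round, 9 mm deep. Bracket home: origins in line, x and y axes the same way; its upper 11 mm then stands out of the foam. Three inserts lie side by side in any order, 72.5 mm apart, in a steel tray with rim 22 mm above the table
- socket: loose steel socket, 24 mm in diameter, 30 mm high, already standing in the square cut-out of the third foam insert, where it stays (do not move it); origin at the centre of its underside, 13 mm above the table
- pad_red: fixed round red pad, 70 mm in diameter, 2 mm thick, place of the red-lidded jar; origin at the centre of its underside, 4 mm above the table on the stock tray's floor. Its axes are the tray's: x towards the back, y along the row of the two pads, 160 mm apart. Tray inside 180 (x) by 320 mm, rim 24 mm high, 37 to 47 mm before the pad's centre. A potentiometer 27 mm high stands midway, a 24 mm high knob at the back
- pad_yellow: fixed round yellow pad, 70 mm in diameter, 2 mm thick, place of the yellow-lidded jar; origin at the centre of its underside, 4 mm above the table on the stock tray's floor. Its axes are the tray's: x towards the back, y along the row of the two pads, 160 mm apart. Tray inside 180 (x) by 320 mm, rim 24 mm high, 37 to 47 mm before the pad's centre. A potentiometer 27 mm high stands midway, a 24 mm high knob at the back
- mat: fixed grey bench mat on the table to one side, 240 mm (x) by 140 mm (y), 3 mm thick, empty: the side area with room for both jars one behind the other along x; origin at the centre of its underside, z up. The mat is on one side of the stock tray and the kit tray on the other; which is left varies
Things that resemble listed ones, but are neither listed nor needed, are in the scene too. What is shaped like the bracket but blue, orange or purple is not meant.

How it is judged (in metres and radians):
On the way, in this order (a step that is already met when the one before it is completed fails the run):
1. both jars stand upright and released on the grey mat, the spanner and the bracket still where they lay (x of jar_red in the frame of mat between -0.11 and 0.11 m and y of jar_red in the frame of mat between -0.06 and 0.06 m and z of each of jar_red, jar_yellow in the frame of mat below 0.008 m and angle between each of jar_red, jar_yellow's own z axis and vertical below 0.12 rad and contact force between the fingers and jar_red below 0.1 N and x of jar_yellow in the frame of mat between -0.11 and 0.11 m and y of jar_yellow in the frame of mat between -0.06 and 0.06 m and contact force between the fingers and jar_yellow below 0.1 N and distance of each of spanner, bracket from where it was at the start of the episode below 0.04 m), for 0.2 s.
2. the spanner and the bracket both lie fully down in their own cut-outs, released (horizontal distance between spanner and cutout_spanner below 0.01 m and z of spanner in the frame of cutout_spanner below 0.0125 m and angle between the x axis of spanner and the x axis of cutout_spanner, either way round below 0.25 rad and angle between each of spanner, bracket's own z axis and vertical below 0.12 rad and contact force between the fingers and spanner below 0.1 N and horizontal distance between bracket and cutout_bracket below 0.01 m and z of bracket in the frame of cutout_bracket below 0.0125 m and angle between the x axis of bracket and the x axis of cutout_bracket, either way round below 0.25 rad and contact force between the fingers and bracket below 0.1 N), for 0.2 s.
At the end, for the whole second after the job is handed in: Spanner and bracket lie flat on the floor of their own cut-outs (10 mm, 0.25 rad, under 3.5 mm up); red-lidded jar upright on the red pad and yellow-lidded jar on the yellow pad, within 14 mm of centre; socket within 20 mm of its start; all released and at rest (all of step 2 and horizontal distance between jar_red and pad_red below 0.014 m and z of jar_red in the frame of pad_red below 0.008 m and angle between each of jar_red, jar_yellow's own z axis and vertical below 0.1 rad and horizontal distance between jar_yellow and pad_yellow below 0.014 m and z of jar_yellow in the frame of pad_yellow below 0.008 m and linear speed of each of jar_red, jar_yellow, spanner, bracket below 0.02 m/s and contact force between the fingers and jar_red below 0.1 N and contact force between the fingers and jar_yellow below 0.1 N and distance of socket from where it was at the start of the episode below 0.02 m); the robot touches nothing.
It fails at once if a jar is tipped over (more than 40 degrees) (angle between any of jar_red, jar_yellow's own z axis and vertical above 0.7 rad).
It fails at once if the socket is taken out of its cut-out (moved more than 20 mm) (distance of socket from where it was at the start of the episode above 0.02 m).
It also fails if it takes over 125 s, if anything falls off the work surface, if the arm or the gripper's body presses on something with over 40 N, if the wrist force passes 120 N, or if a joint passes its speed limit or range.

## Working session

There is one attempt and no reset: what is moved stays moved. The work goes in short steps, Python scripts to look and compute and a shell command to move; the robot and the scene stay as the last step left them, time stands still between calls to the robot, and variables do not carry over. Pictures are saved under pics/ and viewed, and the job is handed in when it is done.

```bash
mkdir -p pics; ls; python3 - <<'E'
from plant import monitor, eyes
import cv2, numpy as np
print(monitor.get_obs())
for n in ("top","side","wrist"):
    s=eyes.snapshot(n); cv2.imwrite(f"pics/{n}0.png",s["image"][:,:,::-1]); np.savez(f"pics/{n}0.npz",**s)
    print(n,s["K"],s.get("camera_from_world",s.get("hand_eye")), [k for k in s])
E
```

```text
pics
{'clock': 0.0, 'joint_pos': array([-5.98712353e+01,  2.05932274e+01,  6.32956612e-01, -1.98228278e-02,
       -7.01365843e+01, -1.65094419e+01]), 'qvel': array([-0.00286427, -0.00144275,  0.02280594,  0.04679087, -0.02626649,
       -0.03272834]), 'tau': array([ 7.48235880e-05, -5.82715237e+01,  2.93063557e+01,  6.99765980e+00,
        6.99490993e-03, -1.30438784e-04]), 'tool_pos': array([ 0.158822  , -0.65553406,  0.2255972 ]), 'orientation': array([ 95.62056294,  89.90136796, 109.23313458]), 'force': array([ 0.0736421 ,  0.26507233, -0.07820447]), 'moment': array([-0.01772167,  0.00045533, -0.01351504]), 'opening': 0.08775198645721545}
top [[380.80595753   0.         313.95005261]
 [  0.         380.80595753 196.84489555]
 [  0.           0.           1.        ]] [[ 0.02164076 -0.99950234  0.02295123  0.05665282]
 [ 0.99086819  0.02449844  0.13258978 -0.51537954]
 [-0.13308607  0.0198723   0.99090524 -1.06604949]
 [ 0.          0.          0.          1.        ]] ['image', 'depth', 'K', 'camera_from_world']
side [[457.20004877   0.         328.75471007]
 [  0.         457.20004877 189.80416303]
 [  0.           0.           1.        ]] [[-0.73016626 -0.68326353  0.00285998  0.43177046]
 [ 0.51513623 -0.54773835  0.65925515 -0.2381733 ]
 [-0.44887848  0.48283915  0.75191387 -1.29068561]
 [ 0.          0.          0.          1.        ]] ['image', 'depth', 'K', 'camera_from_world']
wrist [[309.70691629   0.         321.54081786]
 [  0.         309.70691629 201.13994188]
 [  0.           0.           1.        ]] [[ 3.22766551e-05  3.03308879e-01 -9.52892293e-01 -1.57484795e-01]
 [ 9.99999999e-01  6.75924235e-06  3.60237915e-05  6.34522170e-04]
 [ 1.73671658e-05 -9.52892294e-01 -3.03308878e-01 -8.20668000e-02]
 [ 0.00000000e+00  0.00000000e+00  0.00000000e+00  1.00000000e+00]] ['image', 'depth', 'K', 'hand_eye']
```

View pics/top0.png

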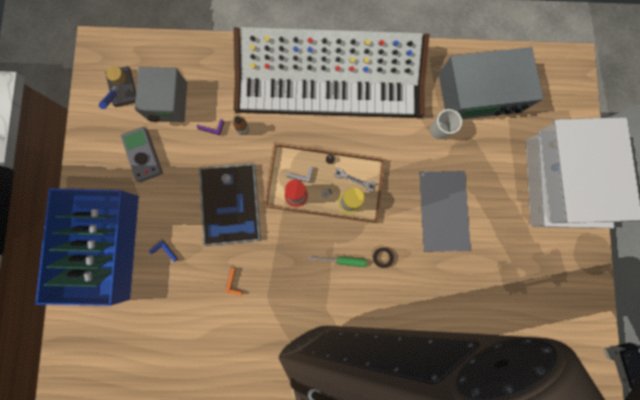

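View pics/side0.png

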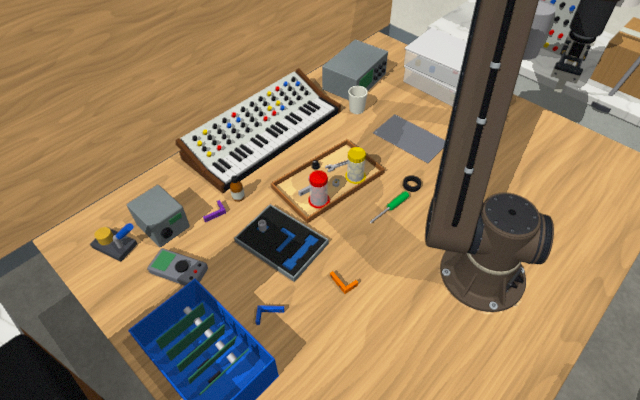

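View pics/wrist0.png

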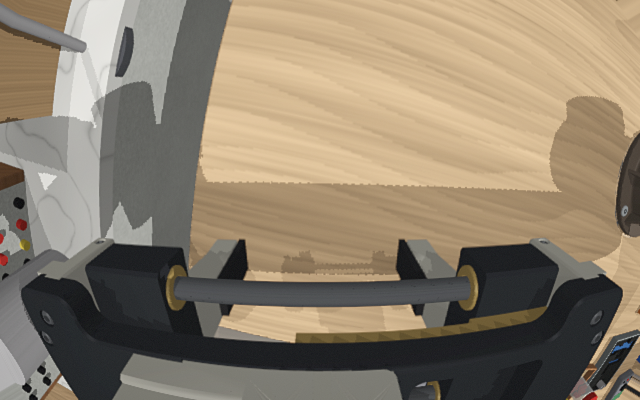

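The top view shows the stock tray centred near (325,185), with the red jar at (296,192), the yellow jar at (352,200), the bracket at (299,174) and the spanner at (355,180). The mat is at (445,210) and the kit tray at (230,205). Next I'll do the measurement helpers.

```bash
cat > h.py <<'E'
import numpy as np, cv2
from scipy.spatial.transform import Rotation as Ro
def cam(s,tool=None):
    """returns R_wc(cam->world), origin"""
    if "camera_from_world" in s:
        M=np.linalg.inv(s["camera_from_world"]); return M[:3,:3],M[:3,3]
    p,o=tool; T=np.eye(4); T[:3,:3]=Ro.from_euler("xyz",o,degrees=True).as_matrix(); T[:3,3]=p
    M=T@s["hand_eye"]; return M[:3,:3],M[:3,3]
def rays(s,px):
    px=np.atleast_2d(np.asarray(px,float)); K=s["K"]
    u=(px[:,0]-K[0,2])/K[0,0]; v=(px[:,1]-K[1,2])/K[1,1]
    if "camera_from_world" in s: d=np.c_[u,-v,-np.ones(len(u))]
    else:
        r=np.hypot(u,v)+1e-12; d=np.c_[np.sin(r)*u/r,-np.sin(r)*v/r,-np.cos(r)]
    return d
def onplane(s,px,z,tool=None):
    R,o=cam(s,tool); d=rays(s,px)@R.T; t=(z-o[2])/d[:,2]; return o+d*t[:,None]
def bydepth(s,px,tool=None):
    R,o=cam(s,tool); d=rays(s,px); px=np.atleast_2d(px).astype(int); D=s["depth"][px[:,1],px[:,0]]
    d=d/(-d[:,2:3])*D[:,None]; P=o+d@R.T; P[D<=0]=np.nan; return P
def proj(s,P,tool=None):
    R,o=cam(s,tool); c=(np.atleast_2d(P)-o)@R; K=s["K"]
    if "camera_from_world" in s: u=c[:,0]/-c[:,2]; v=-c[:,1]/-c[:,2]
    else:
        x,y,z=c[:,0],-c[:,1],-c[:,2]; rr=np.hypot(x,y); th=np.arctan2(rr,z); u=x/rr*th; v=y/rr*th
    return np.c_[u*K[0,0]+K[0,2],v*K[1,1]+K[1,2]]
def tri(rs):
    """least-squares meeting point of [(o,d),...]"""
    A=0;b=0
    for o,d in rs:
        d=d/np.linalg.norm(d); P=np.eye(3)-np.outer(d,d); A=A+P; b=b+P@o
    return np.linalg.solve(A,b)
E
python3 - <<'E'
from h import *
t=dict(np.load("pics/top0.npz")); s=dict(np.load("pics/side0.npz"))
for n,c,z in (("top",t,(185,120,500,270)),("side",s,(220,90,460,290))):
    x0,y0,x1,y1=z; im=cv2.resize(c["image"][y0:y1,x0:x1,::-1],None,fx=2.5,fy=2.5,interpolation=cv2.INTER_CUBIC); cv2.imwrite(f"pics/{n}0z.png",im); print(im.shape)
# masks
hsv=cv2.cvtColor(t["image"],cv2.COLOR_RGB2HSV)
P=bydepth(t,np.argwhere(np.ones((400,640)))[:,::-1]).reshape(400,640,3)
def rep(nm,m):
    ys,xs=np.nonzero(m); Q=P[ys,xs]; print(nm,len(xs),np.median(xs),np.median(ys),np.nanmedian(Q,0),np.nanpercentile(Q,2,axis=0),np.nanpercentile(Q,98,axis=0))
H,S,V=cv2.split(hsv); roi=np.zeros((400,640),bool); roi[145:225,265:390]=1
rep("red",roi&((H<8)|(H>172))&(S>150)&(P[...,2]>.09))
rep("yel",roi&(H>22)&(H<33)&(S>150)&(P[...,2]>.09))
roi=np.zeros((400,640),bool); roi[165:256,412:475]=1
m=roi&(S<60)&(V<150); m=m.astype(np.uint8)
cs,_=cv2.findContours(m,0,1); c=max(cs,key=cv2.contourArea); r=cv2.minAreaRect(c); b=cv2.boxPoints(r); print("mat",r,onplane(t,b,.003))
E
```

```text
(375, 788, 3)
(500, 600, 3)
red 322 295.0 190.0 [0.52058712 0.12180545 0.11510602] [0.49794594 0.09742278 0.10790583] [0.54524051 0.14570344 0.11926481]
yel 301 353.0 197.0 [ 0.50460537 -0.0347874   0.11502015] [ 0.48082916 -0.0586745   0.11104348] [ 0.52716384 -0.01029672  0.11938593]
mat ((444.4771728515625, 210.6226043701172), (81.57757568359375, 46.91391372680664), 86.53176879882812) [[ 0.60346083 -0.24588775  0.003     ]
 [ 0.6159664  -0.38868325  0.003     ]
 [ 0.37191561 -0.3956238   0.003     ]
 [ 0.36068603 -0.25679295  0.003     ]]
```

```bash
python3 - <<'E'
E
```

```text
(no output)
```

View pics/top0z.png

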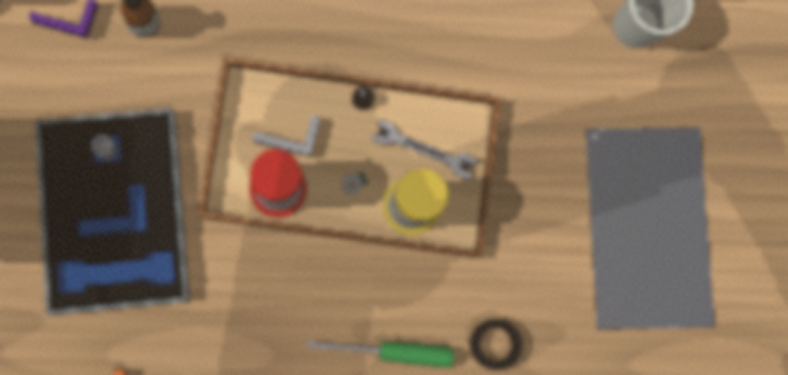

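View pics/side0z.png

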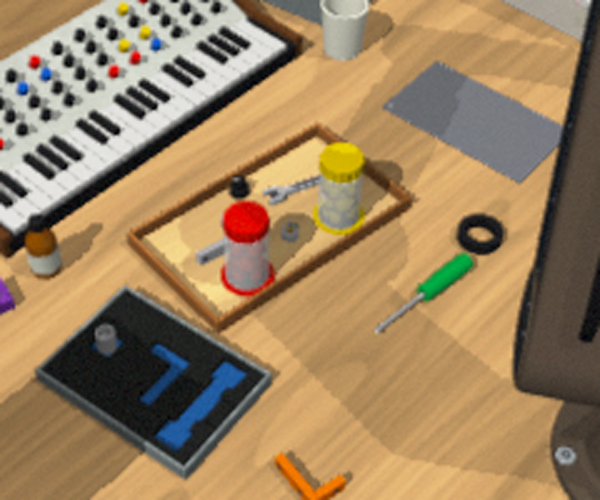

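```bash
python3 - <<'E'
from h import *
R=Ro.from_euler("xyz",[95.62,89.90,109.233],degrees=True).as_matrix(); print(R.round(3))
t=dict(np.load("pics/top0.npz")); s=dict(np.load("pics/side0.npz"))
for nm,lo,hi,bt,bs in (("red",172,8,(265,145,390,225),(300,150,340,215)),("yel",22,33,(265,145,390,225),(335,140,375,190))):
    rs=[]
    for c,b in ((t,bt),(s,bs)):
        H,S,V=cv2.split(cv2.cvtColor(c["image"],cv2.COLOR_RGB2HSV))
        m=((H>lo)|(H<hi) if lo>hi else (H>lo)&(H<hi))&(S>150); k=np.zeros_like(m); k[b[1]:b[3],b[0]:b[2]]=1; m&=k
        P=bydepth(c,np.argwhere(np.ones((400,640)))[:,::-1]).reshape(400,640,3)
        m&=P[...,2]>.108 ; ys,xs=np.nonzero(m)
        px=[(xs.mean(),ys.mean())]; Rw,o=cam(c); rs.append((o,Rw@rays(c,px)[0])); print(nm,px,np.nanmedian(P[m],0))
    print(tri(rs))
E
```

```text
[[-0.001 -0.235  0.972]
 [ 0.002  0.972  0.235]
 [-1.     0.002 -0.   ]]
red [(np.float64(294.53333333333336), np.float64(189.4920634920635))] [0.5210495  0.12207931 0.11517219]
red [(np.float64(317.6904761904762), np.float64(177.22380952380954))] [0.52117156 0.12414584 0.11487582]
[0.52215004 0.12285502 0.11289171]
yel [(np.float64(353.34), np.float64(197.44666666666666))] [ 0.50466171 -0.03475584  0.11502125]
yel [(np.float64(356.29842931937173), np.float64(153.30366492146598))] [ 0.50372355 -0.03368898  0.11473235]
[ 0.50461257 -0.03528875  0.1130779 ]
```

```bash
python3 -m crank '[{"linear":[0.48,0.86,0.1],"rot":[0,0,0],"hand":1},{"linear":[0.48,0.86,0],"rot":[0,0,0],"hand":1},{"linear":[0.48,0.86,0],"rot":[0,0,0],"hand":1},{"linear":[0.48,0.86,0],"rot":[0,0,0],"hand":1},{"linear":[0.48,0.86,0],"rot":[0,0,0],"hand":1},{"linear":[0.48,0.86,0],"rot":[0,0,0],"hand":1},{"linear":[0.48,0.86,0],"rot":[0,0,0],"hand":1},{"linear":[0.48,0.86,0],"rot":[0,0,0],"hand":1}]'; python3 -c "
from plant import monitor;print(monitor.get_obs())"
```

```text
clock: 1.15
tool_pos: [0.3914, -0.2323, 0.2286]
orientation: [97.7, 89.7, 110.9]
force: [2.3, -0.5, -0.5]
opening: 0.0876
{'clock': 1.15, 'joint_pos': array([ -5.99203536,  -0.65714647, -25.24559193,  -0.26959048,
       -65.53637748, -70.67862543]), 'qvel': array([ 6.31923914e+01, -4.83199610e+00, -4.71045141e+00,  7.63144342e-03,
        3.11997395e-01, -6.27591369e+01]), 'tau': array([ -7.4897714 , -28.63226116,  27.33326018,   6.45967439,
        -0.3134342 ,   1.811243  ]), 'tool_pos': array([ 0.39135164, -0.23230128,  0.2286004 ]), 'orientation': array([ 97.70738167,  89.72479797, 110.92481183]), 'force': array([ 2.31958552, -0.52776532, -0.53605112]), 'moment': array([-0.09569558, -0.16840973, -0.00297017]), 'opening': 0.08762767605059674}
```

```bash
python3 -m crank '[{"linear":[0.4,0.86,0.2],"rot":[0,0,0],"hand":1},{"linear":[0.4,0.86,0.2],"rot":[0,0,0],"hand":1},{"linear":[0.3,0.8,0.2],"rot":[0,0,0],"hand":1},{"linear":[0.3,0.5,0],"rot":[0,0,0],"hand":1},{"linear":[0,0,0],"rot":[0,0,0],"hand":1},{"linear":[0,0,0],"rot":[0,0,0],"hand":1}]'
cat > look.py <<'E'
import sys
from h import *
from plant import monitor, eyes
n=sys.argv[1]; c=sys.argv[2] if len(sys.argv)>2 else "wrist"
o=monitor.get_obs(); s=eyes.snapshot(c)
np.savez(f"pics/{n}.npz",tp=o["tool_pos"],to=o["orientation"],**s); cv2.imwrite(f"pics/{n}.png",s["image"][:,:,::-1])
print(o["tool_pos"].round(4),o["orientation"].round(2),o["opening"],o["clock"])
E
python3 look.py w1
```

```text
clock: 1.9
tool_pos: [0.4773, -0.0408, 0.2656]
orientation: [92.3, 89.7, 105.9]
force: [-0.3, -0.1, 0.6]
opening: 0.0879
[ 0.4773 -0.0408  0.2656] [ 92.34  89.68 105.92] 0.08791761373256436 1.9
```

View pics/w1.png

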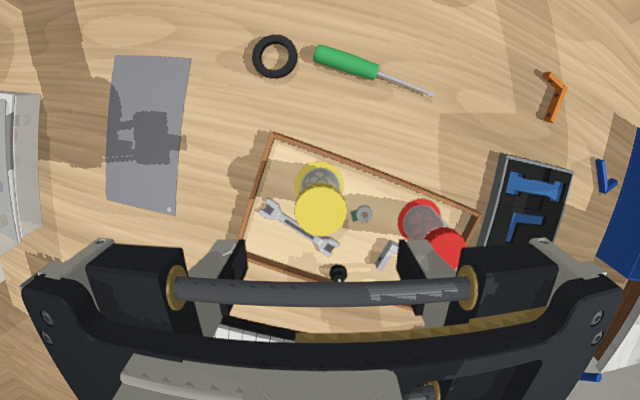

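The wrist view shows the yellow lid at (320,212) and the red lid at (450,245), partly hidden. The spanner runs from (268,208) to (330,245), and the kit tray and mat are both in view. Everything is consistent with the top view.

```bash
python3 - <<'E'
from h import *
w=dict(np.load("pics/w1.npz")); tool=(w["tp"],w["to"])
print(proj(w,[[.5046,-.035,.113],[.5215,.1228,.113]],tool))
for px,z in (((320,212),.114),((160,133),.003),((116,55),.003),((191,58),.003),((106,200),.003),((175,215),.003)): print(px,onplane(w,[px],z,tool),bydepth(w,[px],tool))
R=Ro.from_euler("xyz",w["to"],degrees=True).as_matrix();print(R.round(3))
E
```

```text
[[319.42460841 211.255324  ]
 [445.03231858 252.7158982 ]]
(320, 212) [[ 0.50492732 -0.03429385  0.114     ]] [[ 0.50512327 -0.03424636  0.1134354 ]]
(160, 133) [[ 0.47995764 -0.28345622  0.003     ]] [[ 0.48013474 -0.28393639  0.00209607]]
(116, 55) [[ 0.37090979 -0.39065933  0.003     ]] [[ 0.37075779 -0.39253741  0.00061175]]
(191, 58) [[ 0.36498543 -0.25404443  0.003     ]] [[ 0.36479243 -0.25518928  0.00051766]]
(106, 200) [[ 0.6103374  -0.38304357  0.003     ]] [[ 0.6126963  -0.38662312 -0.0016593 ]]
(175, 215) [[ 0.60236746 -0.24372764  0.003     ]] [[ 0.60428178 -0.24544291 -0.00092838]]
[[-0.002 -0.235  0.972]
 [ 0.005  0.972  0.235]
 [-1.     0.006 -0.   ]]
```

```bash
python3 -m crank '[{"linear":[0.46,0.1,-0.3],"rot":[0,0,0],"hand":1},{"linear":[0,0,-0.8],"rot":[0,0,0],"hand":1},{"linear":[0,0,-0.8],"rot":[0,0,0],"hand":1},{"linear":[0,0,-0.7],"rot":[0,0,0],"hand":1},{"linear":[0,0,-0.4],"rot":[0,0,0],"hand":1},{"linear":[0,0,0],"rot":[0,0,0],"hand":1}]'
```

```text
clock: 2.7
tool_pos: [0.5033, -0.0414, 0.0821]
orientation: [61.3, 89.7, 74.4]
force: [-0.7, -0.0, 0.3]
opening: 0.0874
```

```bash
python3 -m crank '[{"linear":[0.03,0.1,-0.2],"rot":[0,0,0],"hand":1},{"linear":[0,0,0],"rot":[0,0,0],"hand":0},{"linear":[0,0,0],"rot":[0,0,0],"hand":0},{"linear":[0,0,0],"rot":[0,0,0],"hand":0},{"linear":[0,0,0],"rot":[0,0,0],"hand":0},{"linear":[0,0,0],"rot":[0,0,0],"hand":0}]'
```

```text
clock: 3.45
tool_pos: [0.5073, -0.0351, 0.0732]
orientation: [30.2, 89.4, 43.2]
force: [0.8, -0.9, -2.1]
opening: 0.0557
```

```bash
python3 -m crank '[{"linear":[0,0,0.4],"rot":[0,0,0],"hand":0},{"linear":[0,0,0.8],"rot":[0,0,0],"hand":0},{"linear":[-0.1,-0.4,0],"rot":[0,0,0],"hand":0},{"linear":[-0.2,-0.7,0],"rot":[0,0,0],"hand":0},{"linear":[-0.25,-0.9,0],"rot":[0,0,0],"hand":0},{"linear":[-0.25,-0.9,0],"rot":[0,0,0],"hand":0},{"linear":[-0.25,-0.9,0],"rot":[0,0,0],"hand":0},{"linear":[-0.25,-0.7,0],"rot":[0,0,0],"hand":0},{"linear":[0,-0.3,0],"rot":[0,0,0],"hand":0},{"linear":[0,0,0],"rot":[0,0,0],"hand":0},{"linear":[0,0,0],"rot":[0,0,0],"hand":0}]'
```

```text
clock: 4.82
tool_pos: [0.424, -0.3305, 0.1463]
orientation: [42.1, 89.4, 55.2]
force: [-0.0, 0.4, -1.0]
opening: 0.056
```

```bash
python3 -m crank '[{"linear":[0,0.12,-0.6],"rot":[0,0,0],"hand":0},{"linear":[0,0,-0.4],"rot":[0,0,0],"hand":0},{"linear":[0,0,-0.15],"rot":[0,0,0],"hand":0},{"linear":[0,0,0],"rot":[0,0,0],"hand":0}]'
```

```text
clock: 5.32
tool_pos: [0.4256, -0.3204, 0.0769]
orientation: [30.1, 89.4, 43.5]
force: [-0.8, 0.2, -1.2]
opening: 0.0557
```

```bash
python3 -m crank '[{"linear":[0,0,-0.07],"rot":[0,0,0],"hand":0},{"linear":[0,0,-0.03],"rot":[0,0,0],"hand":0},{"linear":[0,0,0],"rot":[0,0,0],"hand":0}]'
```

```text
clock: 5.7
tool_pos: [0.4271, -0.3205, 0.0726]
orientation: [15.8, 89.3, 29.2]
force: [0.0, -0.3, -0.8]
opening: 0.0557
```

```bash
python3 -m crank '[{"linear":[0,0,-0.05],"rot":[0,0,0],"hand":0},{"linear":[0,0,-0.02],"rot":[0,0,0],"hand":0},{"linear":[0,0,0],"rot":[0,0,0],"hand":0}]'
```

```text
clock: 6.08
tool_pos: [0.4279, -0.3208, 0.0703]
orientation: [8.4, 89.2, 21.8]
force: [-0.2, -0.6, -1.3]
opening: 0.0556
```

```bash
python3 -m crank '[{"linear":[-0.02,0,-0.03],"rot":[0,0,0],"hand":0},{"linear":[-0.02,0,0],"rot":[0,0,0],"hand":0.5},{"linear":[-0.02,0,0],"rot":[0,0,0],"hand":1},{"linear":[0,0,0],"rot":[0,0,0],"hand":1},{"linear":[0,0,0],"rot":[0,0,0],"hand":1},{"linear":[0,0,0.5],"rot":[0,0,0],"hand":1},{"linear":[0,0,0.9],"rot":[0,0,0],"hand":1},{"linear":[0,0,0.9],"rot":[0,0,0],"hand":1}]'; python3 - <<'E'
from h import *
from plant import monitor
o=monitor.get_obs(); R=Ro.from_euler("xyz",o["orientation"],degrees=True).as_matrix(); print(R.round(3),o["tool_pos"])
E
```

```text
clock: 7.08
tool_pos: [0.4222, -0.3201, 0.2064]
orientation: [40.0, 89.4, 53.4]
force: [0.8, 0.1, 0.6]
opening: 0.0875
[[ 0.006 -0.232  0.973]
 [ 0.008  0.973  0.232]
 [-1.     0.006  0.007]] [ 0.42221151 -0.32011103  0.20638487]
```

```bash
python3 -m crank '[{"linear":[0.1,0.6,0],"rot":[-0.09,0.07,0],"hand":1},{"linear":[0.2,0.9,0],"rot":[0,0,0],"hand":1},{"linear":[0.2,0.98,0],"rot":[0,0,0],"hand":1},{"linear":[0.2,0.98,0],"rot":[0,0,0],"hand":1},{"linear":[0.2,0.98,0],"rot":[0,0,0],"hand":1},{"linear":[0.25,0.98,0],"rot":[0,0,0],"hand":1},{"linear":[0.25,0.98,0],"rot":[0,0,0],"hand":1},{"linear":[0.2,0.8,0],"rot":[0,0,0],"hand":1},{"linear":[0,0.3,0],"rot":[0,0,0],"hand":1},{"linear":[0,0,0],"rot":[0,0,0],"hand":1},{"linear":[0,0,0],"rot":[0,0,0],"hand":1}]'; python3 look.py w2
```

```text
clock: 8.45
tool_pos: [0.521, 0.1418, 0.2115]
orientation: [-35.0, 89.4, -21.8]
force: [-0.6, -0.6, -0.1]
opening: 0.0878
[0.521  0.1418 0.2115] [-35.01  89.37 -21.75] 0.08778147394115735 8.45
```

View pics/w2.png

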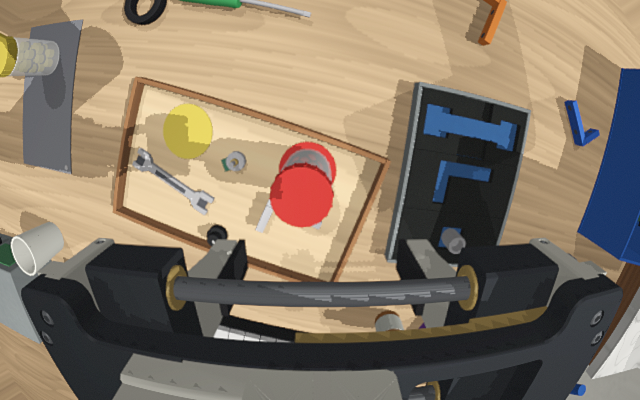

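The yellow jar is standing on the mat. The red lid is at (302,196), the yellow pad at (188,130), the spanner runs from (145,160) to (203,203), and the kit cut-outs are clearly visible.

```bash
python3 - <<'E'
from h import *
w=dict(np.load("pics/w2.npz")); tool=(w["tp"],w["to"])
print(onplane(w,[(302,196)],.114,tool),bydepth(w,[(302,196)],tool), w["tp"])
im=w["image"]; H,S,V=cv2.split(cv2.cvtColor(im,cv2.COLOR_RGB2HSV))
m=((H>22)&(H<35)&(S>90)&(V>150)); m[:, :155]=0; m[:95]=0;m[165:]=0;m[:,220:]=0
e=cv2.fitEllipse(max(cv2.findContours(m.astype(np.uint8),0,1)[0],key=cv2.contourArea)); print(e,onplane(w,[e[0]],.006,tool))
R=Ro.from_euler("xyz",w["to"],degrees=True).as_matrix();print(R.round(3))
cv2.imwrite("pics/w2z.png",cv2.resize(im[80:270,100:540,::-1],None,fx=1.8,fy=1.8,interpolation=cv2.INTER_CUBIC))
E
```

```text
[[0.52034249 0.12440132 0.114     ]] [[0.52071421 0.12440195 0.11283259]] [0.52101441 0.14182557 0.2115425 ]
((187.38038635253906, 130.8131103515625), (48.8486213684082, 54.39445495605469), 178.51844787597656) [[ 0.50467894 -0.03401253  0.006     ]]
[[ 0.01  -0.229  0.973]
 [-0.004  0.973  0.229]
 [-1.    -0.006  0.009]]
```

View pics/w2z.png

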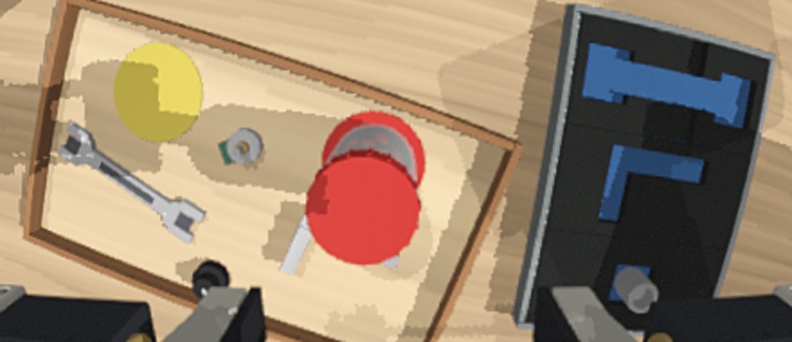

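```bash
python3 -m crank '[{"linear":[0,-0.3,0],"rot":[0.05,0.11,0],"hand":1},{"linear":[0,0,-0.6],"rot":[0,0,0],"hand":1},{"linear":[0,0,-0.7],"rot":[0,0,0],"hand":1},{"linear":[0,0,-0.6],"rot":[0,0,0],"hand":1},{"linear":[0,0,-0.35],"rot":[0,0,0],"hand":1},{"linear":[0,0,0],"rot":[0,0,0],"hand":1}]'
```

```text
clock: 9.25
tool_pos: [0.521, 0.1157, 0.0757]
orientation: [17.5, 89.7, 30.2]
force: [1.5, -0.7, 0.4]
opening: 0.0874
```

```bash
python3 -m crank '[{"linear":[0,0.13,-0.05],"rot":[0,0,0],"hand":1},{"linear":[0,0,0],"rot":[0,0,0],"hand":0},{"linear":[0,0,0],"rot":[0,0,0],"hand":0},{"linear":[0,0,0],"rot":[0,0,0],"hand":0},{"linear":[0,0,0],"rot":[0,0,0],"hand":0},{"linear":[0,0,0],"rot":[0,0,0],"hand":0}]'
```

```text
clock: 10.0
tool_pos: [0.5228, 0.1242, 0.0763]
orientation: [17.3, 89.4, 30.0]
force: [0.2, -0.7, -2.3]
opening: 0.0556
```

```bash
python3 -m crank '[{"linear":[0,0,0.5],"rot":[0,0,0],"hand":0},{"linear":[0,0,0.8],"rot":[0,0,0],"hand":0},{"linear":[0,-0.4,0],"rot":[0,0,0],"hand":0},{"linear":[0,-0.7,0],"rot":[0,0,0],"hand":0},{"linear":[0.05,-0.95,0],"rot":[0,0,0],"hand":0},{"linear":[0.05,-0.95,0],"rot":[0,0,0],"hand":0},{"linear":[0.05,-0.95,0],"rot":[0,0,0],"hand":0},{"linear":[0.05,-0.95,0],"rot":[0,0,0],"hand":0},{"linear":[0,-0.95,0],"rot":[0,0,0],"hand":0},{"linear":[0,-0.7,0],"rot":[0,0,0],"hand":0},{"linear":[0,-0.5,0],"rot":[0,0,0],"hand":0},{"linear":[0,0,0],"rot":[0,0,0],"hand":0},{"linear":[0,0,0],"rot":[0,0,0],"hand":0}]'
```

```text
clock: 11.62
tool_pos: [0.5299, -0.3113, 0.1522]
orientation: [56.8, 89.6, 69.5]
force: [-0.8, -0.2, -2.4]
opening: 0.0556
```

```bash
python3 -m crank '[{"linear":[0.15,-0.08,-0.5],"rot":[0,0,0],"hand":0},{"linear":[0,0,-0.4],"rot":[0,0,0],"hand":0},{"linear":[0,0,-0.25],"rot":[0,0,0],"hand":0},{"linear":[0,0,-0.1],"rot":[0,0,0],"hand":0},{"linear":[-0.01,0,-0.03],"rot":[0,0,0],"hand":0},{"linear":[0,0,0],"rot":[0,0,0],"hand":0}]'
```

```text
clock: 12.38
tool_pos: [0.5403, -0.3123, 0.0754]
orientation: [34.5, 89.5, 47.5]
force: [0.4, -0.4, -1.6]
opening: 0.0556
```

Still about 2 mm up, so I'll lower it the rest of the way and release.

```bash
python3 -m crank '[{"linear":[-0.01,0,-0.04],"rot":[0,0,0],"hand":0},{"linear":[-0.01,0,-0.02],"rot":[0,0,0],"hand":0},{"linear":[-0.01,0,0],"rot":[0,0,0],"hand":0.5},{"linear":[-0.01,0,0],"rot":[0,0,0],"hand":1},{"linear":[-0.01,0,0],"rot":[0,0,0],"hand":1},{"linear":[0,0,0],"rot":[0,0,0],"hand":1},{"linear":[0,0,0.6],"rot":[0,0,0],"hand":1},{"linear":[0,0,0.9],"rot":[0,0,0],"hand":1},{"linear":[0,0,0.9],"rot":[0,0,0],"hand":1},{"linear":[0,0,0],"rot":[0,0,0],"hand":1}]'; python3 look.py w3; python3 look.py t3 top
```

```text
clock: 13.62
tool_pos: [0.5377, -0.3132, 0.2222]
orientation: [13.9, 89.5, 26.9]
force: [-0.4, -1.2, -0.6]
opening: 0.088
[ 0.5377 -0.3132  0.2222] [13.88 89.46 26.95] 0.08802394587339218 13.625
[ 0.5365 -0.3125  0.2196] [38.26 89.55 51.3 ] 0.08764548908318827 13.675
```

View pics/w3.png

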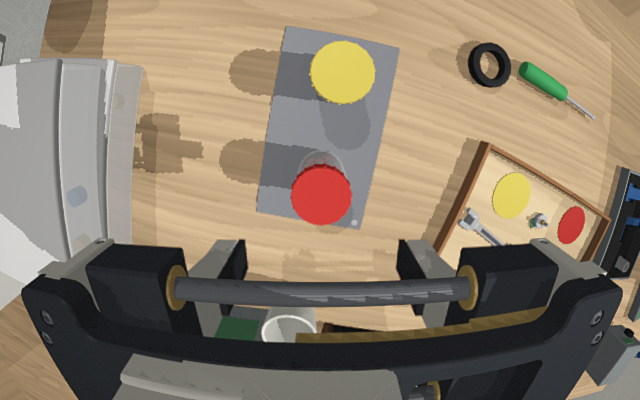

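View pics/t3.png

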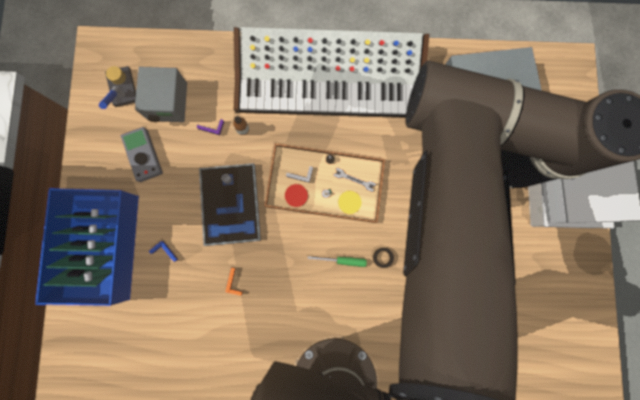

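Both jars are upright on the mat (yellow at (343,72), red at (321,195) in the wrist view), and the pads are now bare. Next I'll take two wrist views over the trays.

```bash
python3 -m crank '[{"linear":[0.1,0.6,0.3],"rot":[0,0.1,0],"hand":1},{"linear":[0.1,0.9,0.2],"rot":[0,0,0],"hand":1},{"linear":[0.1,0.98,0],"rot":[0,0,0],"hand":1},{"linear":[0.1,0.98,0],"rot":[0,0,0],"hand":1},{"linear":[0.1,0.9,0],"rot":[0,0,0],"hand":1},{"linear":[0,0.7,0],"rot":[0,0,0],"hand":1},{"linear":[0,0.3,0],"rot":[0,0,0],"hand":1},{"linear":[0,0,0],"rot":[0,0,0],"hand":1},{"linear":[0,0,0],"rot":[0,0,0],"hand":1}]'; python3 look.py w4; python3 -m crank '[{"linear":[0.05,0.7,0],"rot":[0,0,0],"hand":1},{"linear":[0.05,0.9,0],"rot":[0,0,0],"hand":1},{"linear":[0,0.7,0],"rot":[0,0,0],"hand":1},{"linear":[0,0.3,0],"rot":[0,0,0],"hand":1},{"linear":[0,0,0],"rot":[0,0,0],"hand":1},{"linear":[0,0,0],"rot":[0,0,0],"hand":1}]'; python3 look.py w5
```

```text
clock: 14.85
tool_pos: [0.5593, 0.0181, 0.234]
orientation: [154.8, 88.3, 167.6]
force: [0.7, -0.7, -0.2]
opening: 0.0875
[0.5593 0.0181 0.234 ] [154.83  88.31 167.65] 0.08748253719353359 14.85
clock: 15.65
tool_pos: [0.5662, 0.1705, 0.2333]
orientation: [158.0, 88.3, 170.2]
force: [0.2, -0.6, -0.8]
opening: 0.0876
[0.5662 0.1705 0.2333] [158.01  88.27 170.21] 0.08762693253886573 15.65
```

View pics/w4.png

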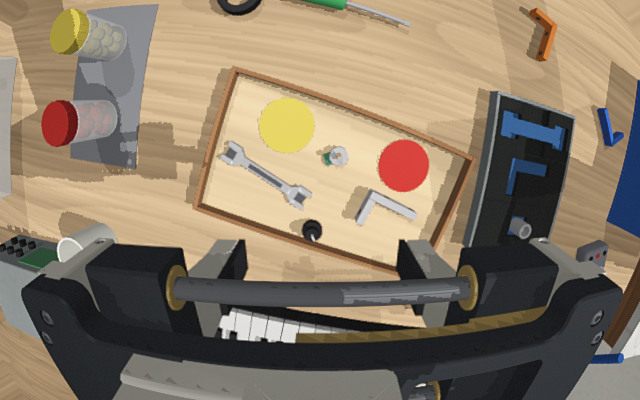

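View pics/w5.png

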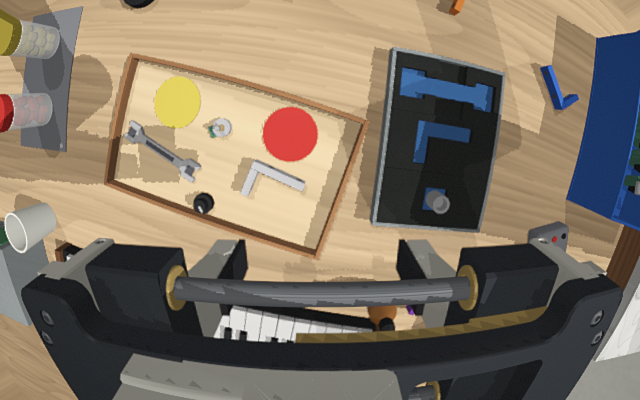

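The wrist views show the spanner at about (165,150), the bracket at (275,175), the red pad at (290,134), the yellow pad at (177,101), the spanner cut-out at (447,90), the bracket cut-out at (440,140) and the socket at (437,202). I'll extract their contours in both views.

```bash
cat > seg.py <<'E'
from h import *
def load(n):
    w=dict(np.load(f"pics/{n}.npz")); return w,(w["tp"],w["to"])
def comps(m,a=60):
    n,l,st,ce=cv2.connectedComponentsWithStats(m.astype(np.uint8)); return [(l==i) for i in range(1,n) if st[i,4]>a]
def contour(m): return max(cv2.findContours(m.astype(np.uint8),cv2.RETR_EXTERNAL,cv2.CHAIN_APPROX_NONE)[0],key=len)[:,0,:]
def rectz(w,tool,m,z):
    P=onplane(w,contour(m),z,tool)[:,:2]*1000
    r=cv2.minAreaRect(P.astype(np.float32)); return P,r,cv2.boxPoints(r)
E
python3 - <<'E'
from seg import *
for n,roi in (("w4",(195,130,430,235)),("w5",(115,105,320,225))):
    w,tool=load(n); H,S,V=cv2.split(cv2.cvtColor(w["image"],cv2.COLOR_RGB2HSV))
    k=np.zeros(H.shape,bool); k[roi[1]:roi[3],roi[0]:roi[2]]=1
    mm=k&(S<45)&(V>60)
    for c in comps(mm):
        P,r,b=rectz(w,tool,c,.02); ys,xs=np.nonzero(c); D=bydepth(w,np.c_[xs,ys],tool)
        print(n,"steel",len(xs),xs.mean(),ys.mean(),[np.round(q,1) for q in r],np.nanpercentile(D,[10,50,95],axis=0)[:,2].round(4))
    bl=(H>100)&(H<118)&(S>120); 
    k=np.zeros(H.shape,bool); k[50:245,395:585]=1
    if n=="w5": k[:]=0; k[50:225,380:500]=1
    for c in comps(bl&k):
        P,r,b=rectz(w,tool,c,.013); ys,xs=np.nonzero(c); D=bydepth(w,np.c_[xs,ys],tool)
        print(n,"blue",len(xs),xs.mean(),ys.mean(),[np.round(q,1) for q in r],np.nanpercentile(D,[10,50,95],axis=0)[:,2].round(4))
    v=w["image"].copy(); v[mm]=(255,0,255); v[bl&k]=(0,255,0); cv2.imwrite(f"pics/{n}m.png",v[40:260,:,::-1])
    for nm,q in (("red",(S>150)&((H<8)|(H>172))),("yel",(H>22)&(H<35)&(S>110)&(V>90))):
        q=q.copy(); q[:,:120]=0; q[:60]=0; q[200:]=0; q[:,480:]=0
        for c in comps(q,700):
            e=cv2.fitEllipse(contour(c)); print(n,nm,e[0],e[1],onplane(w,[e[0]],.006,tool),np.nanmedian(bydepth(w,np.argwhere(c)[:,::-1],tool)[:,2]))
E
```

```text
w4 steel 1293 265.3000773395205 174.9783449342614 [array([570.5, -47.6]), array([122.7,  27.8]), np.float64(68.9)] [0.01   0.0113 0.0126]
w4 steel 274 338.18978102189783 155.85036496350364 [array([527.9,  35.5]), array([22.2, 23.2]), np.float64(13.1)] [0.0119 0.0135 0.0288]
w4 steel 796 381.4359296482412 206.65829145728642 [array([590.3, 114.5]), array([74.9, 48.5]), np.float64(76.7)] [0.013  0.0229 0.0244]
w4 blue 1228 531.3973941368079 130.16368078175896 [array([417.7, 310.4]), array([ 36.9, 129.5]), np.float64(6.7)] [0.0114 0.0124 0.0141]
w4 blue 601 523.5108153078203 171.10316139767056 [array([489.2, 319.1]), array([54.1, 73.4]), np.float64(7.9)] [0.0115 0.0124 0.0176]
w4 red (403.2062683105469, 165.33493041992188) (48.613643646240234, 51.358055114746094) [[0.52154141 0.1219844  0.006     ]] 0.005370157607246129
w4 yel (286.25872802734375, 124.87943267822266) (54.02659606933594, 54.55412292480469) [[ 0.50530021 -0.03560253  0.006     ]] 0.005370301333900096
w5 steel 263 221.47528517110266 127.1787072243346 [array([527.5,  39.1]), array([22.4, 25. ]), np.float64(9.6)] [0.0081 0.01
[... 281 characters left out ...]
44]
w5 blue 2009 444.62717770034845 89.23593827775012 [array([417.3, 308.4]), array([ 36.6, 132.6]), np.float64(6.8)] [0.0113 0.0124 0.0141]
w5 blue 1084 436.23523985239854 136.35977859778598 [array([489.7, 317.3]), array([54.6, 76.4]), np.float64(6.8)] [0.0113 0.0124 0.0142]
w5 blue 139 430.431654676259 196.36690647482015 [array([562.6, 326. ]), array([31.2, 29.9]), np.float64(5.1)] [0.0115 0.0124 0.0217]
w5 red (289.725830078125, 133.78350830078125) (53.1446418762207, 53.574398040771484) [[0.52148904 0.12356707 0.006     ]] 0.005351512742428621
w5 yel (177.03680419921875, 101.89486694335938) (44.63283157348633, 51.45905685424805) [[ 0.50530147 -0.03389528  0.006     ]] 0.005371859510539756
```

```bash
python3 -c "
import cv2,numpy as np
a=cv2.imread('pics/w4m.png')[40:210,190:590];b=cv2.imread('pics/w5m.png')[10:180,100:500]
cv2.imwrite('pics/m45.png',cv2.resize(np.vstack([a,b]),None,fx=1.75,fy=1.75))"
```

```text
(no output)
```

View pics/m45.png

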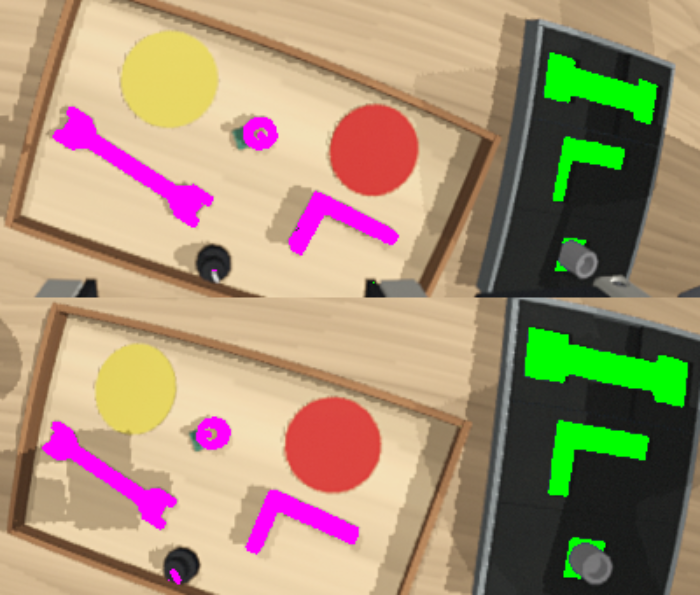

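```bash
python3 - <<'E'
from seg import *
seeds={"w4":{"spanner":(265,175),"bracket":(390,207),"cs":(531,130),"cb":(515,170)},"w5":{"spanner":(162,151),"bracket":(280,177),"cs":(444,89),"cb":(425,140)}}
rr={}
for n in ("w4","w5"):
    w,tool=load(n); H,S,V=cv2.split(cv2.cvtColor(w["image"],cv2.COLOR_RGB2HSV))
    for k,(x,y) in seeds[n].items():
        m=((S<45)&(V>60)) if k in("spanner","bracket") else ((H>100)&(H<118)&(S>120))
        best=min(comps(m,200),key=lambda c:np.hypot(*(np.argwhere(c)-[y,x]).T).min())
        z={"spanner":.012,"bracket":.024}.get(k,.013)
        P,r,b=rectz(w,tool,best,z); print(n,k,[np.round(q,1) for q in r], b.round(0).tolist())
        # rays of bounding-rect centre for two view height
        px=proj(w,[[r[0][0]/1000,r[0][1]/1000,z]],tool); R,o=cam(w,tool); rr.setdefault(k,[]).append((o,R@rays(w,px)[0]))
        
for k,v in rr.items(): print(k,"tri",tri(v).round(4))
w,tool=load("w5")
ys,xs=np.mgrid[250:400:5,180:420:5]
t=dict(np.load("pics/t3.npz")); Q=bydepth(t,[(u,v) for u in range(250,420,20) for v in range(90,120,4)]); 
for v in range(90,130,4): print(v,bydepth(t,[(260,v),(300,v),(350,v)])[:,[0,2]].round(3).tolist())
E
```

```text
w4 spanner [array([572.4, -48.6]), array([125.3,  28.4]), np.float64(68.9)] [[537.0, -102.0], [563.0, -112.0], [608.0, 5.0], [582.0, 15.0]]
w4 bracket [array([589.2, 113.3]), array([74.1, 48. ]), np.float64(76.7)] [[557.0, 83.0], [604.0, 72.0], [621.0, 144.0], [574.0, 155.0]]
w4 cs [array([417.7, 310.4]), array([ 36.9, 129.5]), np.float64(6.7)] [[392.0, 373.0], [407.0, 244.0], [443.0, 248.0], [428.0, 377.0]]
w4 cb [array([489.2, 319.1]), array([54.1, 73.4]), np.float64(7.9)] [[457.0, 352.0], [467.0, 279.0], [521.0, 286.0], [511.0, 359.0]]
w5 spanner [array([572.1, -47.6]), array([126.6,  28.5]), np.float64(68.6)] [[536.0, -101.0], [562.0, -112.0], [609.0, 6.0], [582.0, 17.0]]
w5 bracket [array([588.9, 116.1]), array([70.3, 49.1]), np.float64(77.2)] [[557.0, 87.0], [605.0, 76.0], [621.0, 145.0], [573.0, 156.0]]
w5 cs [array([417.3, 308.4]), array([ 36.6, 132.6]), np.float64(6.8)] [[391.0, 372.0], [407.0, 240.0], [443.0, 245.0], [428.0, 376.0]]
w5 cb [array([489.7, 317.3]), array([54.6, 76.4]), np.float64(6.8)] [[458.0, 352.0], [467.0, 276.0], [521.0, 283.0], [512.0, 358.0]]
spanner tri [ 0.5728 -0.0489  0.0097]
bracket tri [0.591  0.1154 0.017 ]
cs tri [0.4184 0.3064 0.0179]
cb tri [0.4894 0.3154 0.0174]
90 [[0.83, 0.039], [0.834, 0.038], [0.838, 0.041]]
94 [[0.816, 0.042], [0.82, 0.043], [0.826, 0.038]]
98 [[0.805, 0.04], [0.807, 0.043], [0.814, 0.038]]
102 [[0.792, 0.04], [0.795, 0.042], [0.798, 0.045]]
106 [[0.78, 0.041], [0.784, 0.039], [0.787, 0.043]]
110 [[0.772, 0.029], [0.774, 0.032], [0.776, 0.041]]
114 [[0.77, -0.001], [0.772, 0.005], [0.772, 0.016]]
118 [[0.755, 0.007], [0.761, -0.001], [0.765, 0.002]]
122 [[0.744, 0.001], [0.748, 0.001], [0.751, 0.005]]
126 [[0.731, 0.003], [0.735, 0.001], [0.74, -0.001]]
```

```bash
python3 -m crank '[{"linear":[0,-0.2,-0.2],"rot":[-0.06,-0.33,0.98],"hand":0.5},{"linear":[0,-0.2,-0.2],"rot":[0,0,0.98],"hand":0.5},{"linear":[0,-0.2,-0.2],"rot":[0,0,0.98],"hand":0.5},{"linear":[0,-0.2,-0.2],"rot":[0,0,0.98],"hand":0.5},{"linear":[0,0,-0.2],"rot":[0,0,0.98],"hand":0.5},{"linear":[0,0,-0.2],"rot":[0,0,0.98],"hand":0.5},{"linear":[0,0,-0.2],"rot":[0,0,0.98],"hand":0.5},{"linear":[0,0,0],"rot":[0,0,0.98],"hand":0.5},{"linear":[0,0,0],"rot":[0,0,0.98],"hand":0.5},{"linear":[0,0,0],"rot":[0,0,0.98],"hand":0.5},{"linear":[0,0,0],"rot":[0,0,0.98],"hand":0.5},{"linear":[0,0,0],"rot":[0,0,0.98],"hand":0.5},{"linear":[0,0,0],"rot":[0,0,0.98],"hand":0.5},{"linear":[0,0,0],"rot":[0,0,0],"hand":0.5},{"linear":[0,0,0],"rot":[0,0,0],"hand":0.5}]'
cat > st.py <<'E'
import sys
from h import *
from plant import monitor
o=monitor.get_obs(); R=Ro.from_euler("xyz",o["orientation"],degrees=True).as_matrix(); p=o["tool_pos"]
a=R[:,0]; jaw=np.degrees(np.arctan2(R[1,1],R[0,1]))%180
print("t",o["clock"],"p",p.round(4),"jaw",jaw.round(2),"tilt rot units",np.round(np.degrees([-a[1],a[0]])/5,3),"j6",o["joint_pos"][5].round(1),"F",o["force"].round(1),"open",round(o["opening"],4))
if len(sys.argv)>4:
    T=np.array(list(map(float,sys.argv[1:4]))); dj=(float(sys.argv[4])-jaw+90)%180-90
    print("shift units",((T-p)/.06).round(3),"rz units",round(dj/5,3))
E
python3 st.py .5714 .12 .016 167.2
```

```text
clock: 17.58
tool_pos: [0.5664, 0.1027, 0.1496]
orientation: [-49.2, 89.8, 27.5]
force: [-0.3, 0.5, -0.1]
opening: 0.0436
t 17.575 p [0.5664 0.1027 0.1496] jaw 166.68 tilt rot units [-0.014  0.027] j6 -43.1 F [-0.3  0.5 -0.1] open 0.0436
shift units [ 0.083  0.288 -2.226] rz units 0.104
```

```bash
python3 -m crank '[{"linear":[0.08,0.28,-0.3],"rot":[0,0,0.1],"hand":0.5},{"linear":[0,0,-0.3],"rot":[0,0,0],"hand":0.5},{"linear":[0,0,0],"rot":[0,0,0],"hand":0.5}]'; python3 st.py .5714 .12 .016 167.2; python3 look.py w6
```

```text
clock: 17.95
tool_pos: [0.5716, 0.1207, 0.1114]
orientation: [-44.2, 89.8, 32.8]
force: [0.7, -0.5, 0.6]
opening: 0.0439
t 17.95 p [0.5716 0.1207 0.1114] jaw 166.99 tilt rot units [-0.017  0.026] j6 -44.1 F [ 0.7 -0.5  0.6] open 0.0439
shift units [-0.003 -0.011 -1.589] rz units 0.042
[0.5716 0.1207 0.1114] [-44.18  89.84  32.81] 0.04385238994227871 17.95
```

View pics/w6.png

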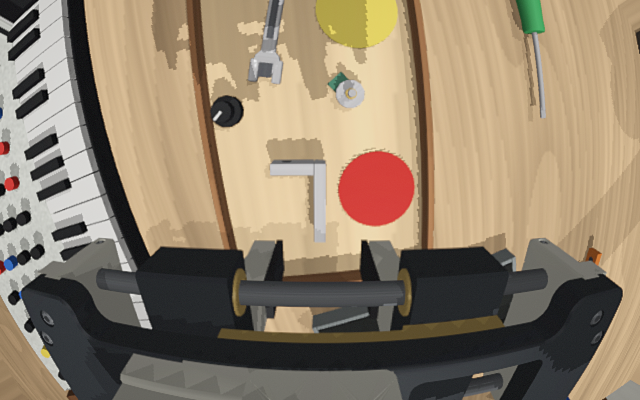

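The bracket's long leg, at column 320, is centred between the fingers (272–370) and parallel to them. I'll descend.

```bash
python3 -m crank '[{"linear":[0,0,-0.5],"rot":[0,0,0.04],"hand":0.5},{"linear":[0,0,-0.5],"rot":[0,0,0],"hand":0.5},{"linear":[0,0,-0.3],"rot":[0,0,0],"hand":0.5},{"linear":[0,0,-0.2],"rot":[0,0,0],"hand":0.5},{"linear":[0,0,0],"rot":[0,0,0],"hand":0.5}]'; python3 st.py .5714 .12 .015 167.2
```

```text
clock: 18.62
tool_pos: [0.5751, 0.1232, 0.0226]
orientation: [-54.1, 89.4, 23.1]
force: [-0.7, 0.1, 1.4]
opening: 0.0442
t 18.625 p [0.5751 0.1232 0.0226] jaw 167.24 tilt rot units [-0.043  0.102] j6 -44.0 F [-0.7  0.1  1.4] open 0.0442
shift units [-0.061 -0.053 -0.126] rz units -0.008
```

```bash
python3 -m crank '[{"linear":[-0.06,-0.05,-0.12],"rot":[-0.04,0.1,0],"hand":0.5},{"linear":[0,0,-0.03],"rot":[0,0,0],"hand":0.3},{"linear":[0,0,0],"rot":[0,0,0],"hand":0},{"linear":[0,0,0],"rot":[0,0,0],"hand":0},{"linear":[0,0,0],"rot":[0,0,0],"hand":0},{"linear":[0,0,0],"rot":[0,0,0],"hand":0}]'; python3 st.py .5714 .12 .015 167.2
```

```text
clock: 19.38
tool_pos: [0.5728, 0.1207, 0.0155]
orientation: [-46.9, 89.8, 30.3]
force: [0.7, 0.5, -1.0]
opening: 0.0095
t 19.375 p [0.5728 0.1207 0.0155] jaw 167.25 tilt rot units [-0.021  0.036] j6 -43.8 F [ 0.7  0.5 -1. ] open 0.0095
shift units [-0.023 -0.012 -0.009] rz units -0.011
```

```bash
python3 -m crank '[{"linear":[0,0,0.5],"rot":[0,0,0],"hand":0},{"linear":[0,0,0.7],"rot":[0,0,0],"hand":0},{"linear":[-0.3,0.5,0.3],"rot":[0,0,0.6],"hand":0},{"linear":[-0.4,0.8,0.3],"rot":[0,0,0.9],"hand":0},{"linear":[-0.4,0.8,0],"rot":[0,0,0.9],"hand":0},{"linear":[-0.3,0.6,0],"rot":[0,0,0.9],"hand":0},{"linear":[-0.2,0.4,0],"rot":[0,0,0.6],"hand":0},{"linear":[0,0,0],"rot":[0,0,0],"hand":0},{"linear":[0,0,0],"rot":[0,0,0],"hand":0}]'; python3 st.py .4717 .3144 .1 6.8
```

```text
clock: 20.5
tool_pos: [0.472, 0.3112, 0.1266]
orientation: [-34.9, 89.8, 62.3]
force: [0.0, -0.2, -0.6]
opening: 0.0094
t 20.5 p [0.472  0.3112 0.1266] jaw 7.25 tilt rot units [-0.03   0.016] j6 -45.9 F [ 0.  -0.2 -0.6] open 0.0094
shift units [-0.005  0.054 -0.444] rz units -0.09
```

```bash
python3 look.py w7
```

```text
[0.472  0.3112 0.1266] [-34.91  89.83  62.34] 0.009358014176995898 20.5
```

View pics/w7.png

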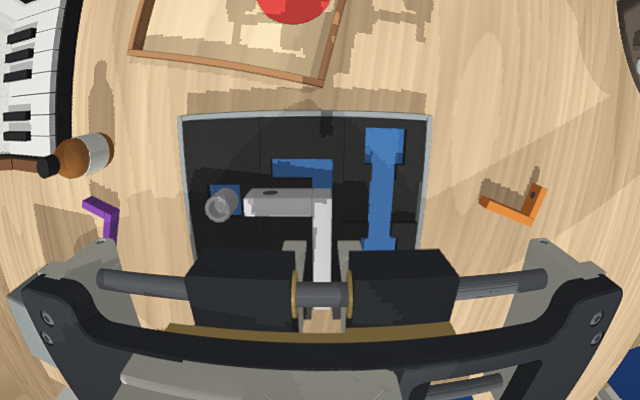

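```bash
python3 - <<'E'
from seg import *
w,tool=load("w7")
cv2.imwrite("pics/w7z.png",cv2.resize(w["image"][140:260,190:440,::-1],None,fx=3,fy=3,interpolation=cv2.INTER_CUBIC))
zt=w["tp"][2]+.0085
print("br corner",onplane(w,[(333,190)],zt,tool),bydepth(w,[(322,198)],tool),"expected",zt)
for p in ((333,159),(272,159)): print("cut",onplane(w,[p],.022,tool),onplane(w,[p],.013,tool))
E
```

```text
br corner [[0.47191014 0.27044223 0.13513641]] [[0.47679056 0.2755815  0.13417819]] expected 0.13513641278611233
cut [[0.46743912 0.2742028  0.022     ]] [[0.46691443 0.27573896 0.013     ]]
cut [[0.51964672 0.28055243 0.022     ]] [[0.52091596 0.28230678 0.013     ]]
```

View pics/w7z.png

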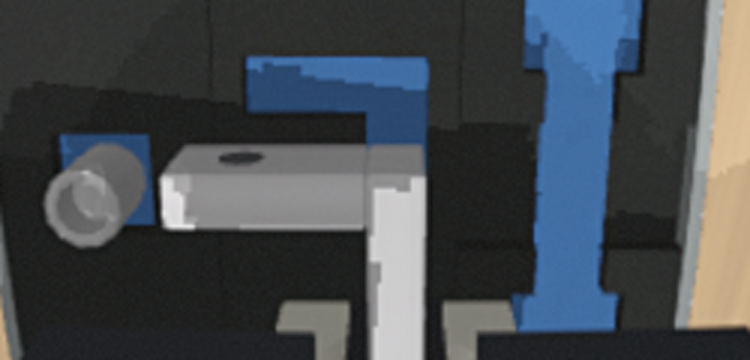

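```bash
python3 - <<'E'
from seg import *
w,tool=load("w7"); zt=w["tp"][2]+.0085
a=onplane(w,[(331.7,198.7),(244,198.7)],zt,tool)[:,:2]; b=onplane(w,[(332.5,188.3),(251,188.3)],zt-.02,tool)[:,:2]; print(a,b)
R=lambda t:np.array([[np.cos(t),-np.sin(t)],[np.sin(t),np.cos(t)]])
# bracket corner (x=35,y=-23) -> centre
for c in (a[0],b[0]):
    t=np.radians(7.25-90); print("held bracket centre",c-R(t)@[.035,-.023], "rel tcp",c-R(t)@[.035,-.023]-w["tp"][:2])
print("expected rel", -R(np.radians(7.25))@[-.018,0])
t=np.radians(6.8-90); print("cut corner seen -> centre", onplane(w,[(333,159)],.022,tool)[0,:2]-R(t)@[.039,-.027],onplane(w,[(333,159)],.013,tool)[0,:2]-R(t)@[.039,-.027])
E
```

```text
[[0.47193691 0.27503411]
 [0.51657118 0.28070006]] [[0.4708756  0.27499249]
 [0.5172922  0.28078023]]
held bracket centre [0.49033606 0.31265686] rel tcp [0.01830884 0.00147822]
held bracket centre [0.48927475 0.31261524] rel tcp [0.01724753 0.0014366 ]
expected rel [0.01785609 0.00227158]
cut corner seen -> centre [0.48963143 0.31612536] [0.48910675 0.31766153]
```

```bash
python3 -m crank '[{"linear":[0,0.06,-0.4],"rot":[-0.03,0.01,-0.09],"hand":0},{"linear":[0,0,-0.6],"rot":[0,0,0],"hand":0},{"linear":[0,0,-0.35],"rot":[0,0,0],"hand":0},{"linear":[0,0,0],"rot":[0,0,0],"hand":0}]'; python3 st.py .4717 .3148 .0255 6.8
```

```text
clock: 21.05
tool_pos: [0.4743, 0.3114, 0.0443]
orientation: [-67.2, 89.9, 29.1]
force: [-0.9, -0.3, 0.7]
opening: 0.0095
t 21.05 p [0.4743 0.3114 0.0443] jaw 6.38 tilt rot units [-0.01   0.018] j6 -46.7 F [-0.9 -0.3  0.7] open 0.0095
shift units [-0.044  0.056 -0.314] rz units 0.085
```

```bash
python3 -m crank '[{"linear":[-0.05,0.07,0],"rot":[0,0,0.08],"hand":0},{"linear":[0,0,0],"rot":[0,0,0],"hand":0}]'; python3 st.py .4717 .3148 .0255 6.8; python3 look.py w8
```

```text
clock: 21.3
tool_pos: [0.4723, 0.3158, 0.0459]
orientation: [-61.0, 89.8, 35.7]
force: [1.0, -0.2, -1.5]
opening: 0.0095
t 21.3 p [0.4723 0.3158 0.0459] jaw 6.73 tilt rot units [-0.024  0.034] j6 -46.9 F [ 1.  -0.2 -1.5] open 0.0095
shift units [-0.01  -0.017 -0.34 ] rz units 0.015
[0.4723 0.3158 0.0459] [-61.05  89.79  35.68] 0.009478755881091505 21.3
```

```bash
python3 -c "
import cv2
a=cv2.imread('pics/w8.png')[100:270,170:450];cv2.imwrite('pics/w8z.png',cv2.resize(a,None,fx=2.8,fy=2.8))"
```

```text
(no output)
```

View pics/w8z.png

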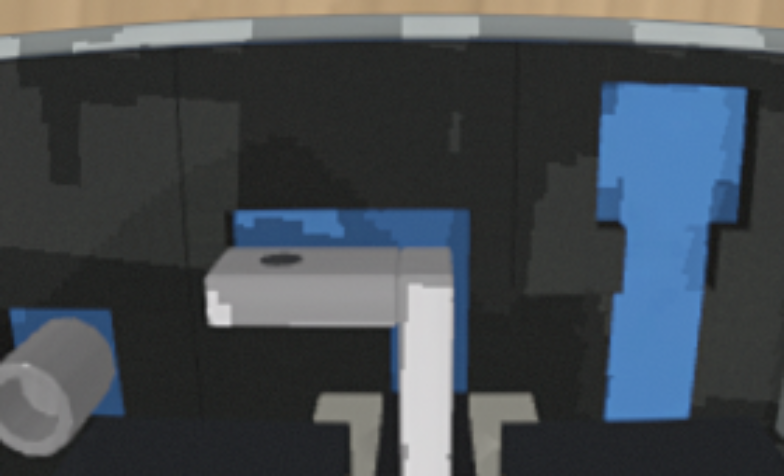

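```bash
python3 -m crank '[{"linear":[-0.025,-0.01,-0.1],"rot":[0,0,0],"hand":0},{"linear":[-0.01,0,-0.1],"rot":[0,0,0],"hand":0},{"linear":[-0.01,0,-0.07],"rot":[0,0,0],"hand":0},{"linear":[-0.01,0,0],"rot":[0,0,0],"hand":0}]'; python3 st.py .4713 .3148 .0255 6.8
```

```text
clock: 21.85
tool_pos: [0.4691, 0.3156, 0.0298]
orientation: [-55.3, 89.7, 41.5]
force: [0.1, 0.4, -2.0]
opening: 0.0095
t 21.85 p [0.4691 0.3156 0.0298] jaw 6.74 tilt rot units [-0.043  0.049] j6 -47.2 F [ 0.1  0.4 -2. ] open 0.0095
shift units [ 0.036 -0.014 -0.071] rz units 0.013
```

```bash
python3 -m crank '[{"linear":[0.03,-0.01,-0.03],"rot":[-0.03,0.04,0],"hand":0},{"linear":[0,0,-0.04],"rot":[0,0,0],"hand":0},{"linear":[0,0,-0.03],"rot":[0,0,0],"hand":0},{"linear":[0,0,0],"rot":[0,0,0],"hand":0}]'; python3 st.py .4713 .3148 .0255 6.8
```

```text
clock: 22.35
tool_pos: [0.4712, 0.3153, 0.0246]
orientation: [-48.1, 89.9, 48.7]
force: [-0.3, -0.4, -1.1]
opening: 0.0097
t 22.35 p [0.4712 0.3153 0.0246] jaw 6.77 tilt rot units [-0.013  0.012] j6 -46.8 F [-0.3 -0.4 -1.1] open 0.0097
shift units [ 0.001 -0.008  0.015] rz units 0.006
```

```bash
python3 -m crank '[{"linear":[0,0,0],"rot":[0,0,0],"hand":0.2},{"linear":[0,0,0.02],"rot":[0,0,0],"hand":0.35},{"linear":[0,0,0.02],"rot":[0,0,0],"hand":0.35},{"linear":[0,0,0.4],"rot":[0,0,0],"hand":0.35},{"linear":[0,-0.3,0.9],"rot":[0,0,0],"hand":0.35},{"linear":[0,-0.4,0.8],"rot":[0,0,0],"hand":0.35},{"linear":[0,0,0],"rot":[0,0,0],"hand":0.35}]'; python3 look.py w9;python3 st.py .5723 -.048 .1 158.75
```

```text
clock: 23.22
tool_pos: [0.4712, 0.2719, 0.1563]
orientation: [-118.7, 89.9, -21.9]
force: [-0.1, 0.0, -1.0]
opening: 0.0309
[0.4712 0.2719 0.1563] [-118.73   89.94  -21.92] 0.030906513434651995 23.225
t 23.275 p [0.4704 0.2717 0.1544] jaw 6.81 tilt rot units [ 0.023 -0.014] j6 -43.9 F [-0.2  0.3 -0.8] open 0.0308
shift units [ 1.698 -5.329 -0.906] rz units -5.611
```

View pics/w9.png

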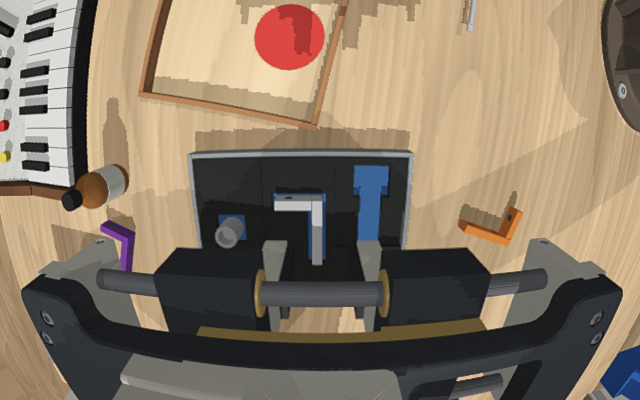

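The bracket is in the blue L around (305,220). I'll check its height and position by depth while preparing for the spanner.

```bash
python3 - <<'E'
from seg import *
w,tool=load("w9"); H,S,V=cv2.split(cv2.cvtColor(w["image"],cv2.COLOR_RGB2HSV))
k=np.zeros(H.shape,bool); k[192:262,272:328]=1
ys,xs=np.nonzero(k&(S<45)&(V>130)); D=bydepth(w,np.c_[xs,ys],tool); print(np.nanpercentile(D[:,2],[10,25,50,75,90]).round(4))
c=k&(S<45)&(V>130); P,r,b=rectz(w,tool,max(comps(c,50),key=np.sum),.033); print(r,b)
E
python3 -m crank '[{"linear":[0.2,-0.6,0],"rot":[0,0,-0.8],"hand":0.35},{"linear":[0.3,-0.9,0],"rot":[0,0,-0.8],"hand":0.35},{"linear":[0.3,-0.9,0],"rot":[0,0,-0.8],"hand":0.35},{"linear":[0.3,-0.9,0],"rot":[0,0,-0.8],"hand":0.35},{"linear":[0.3,-0.9,-0.1],"rot":[0,0,-0.8],"hand":0.35},{"linear":[0.2,-0.7,-0.1],"rot":[0,0,-0.8],"hand":0.35},{"linear":[0,-0.2,-0.2],"rot":[0,0,-0.8],"hand":0.35},{"linear":[0,0,0],"rot":[0,0,0],"hand":0.35},{"linear":[0,0,0],"rot":[0,0,0],"hand":0.35}]';python3 st.py .5723 -.048 .1 158.75
```

```text
[0.0312 0.0317 0.0322 0.0327 0.0331]
((490.1195983886719, 314.08050537109375), (45.46356201171875, 64.71223449707031), 6.7858123779296875) [[463.7239  343.52402]
 [471.3702  279.2651 ]
 [516.51526 284.637  ]
 [508.869   348.8959 ]]
clock: 24.4
tool_pos: [0.5648, -0.0419, 0.1195]
orientation: [124.4, 89.1, -167.4]
force: [0.5, 0.7, -0.6]
opening: 0.0308
t 24.4 p [ 0.5648 -0.0419  0.1195] jaw 158.19 tilt rot units [ 0.039 -0.173] j6 -37.3 F [ 0.5  0.7 -0.6] open 0.0308
shift units [ 0.125 -0.102 -0.325] rz units 0.112
```

The bracket top reads 32–33 mm (33 is seated) and its yaw is 6.8°, the same as the cut-out. Now I'll line up on the spanner.

```bash
python3 -m crank '[{"linear":[0.125,-0.1,0],"rot":[0.04,-0.17,0.11],"hand":0.35},{"linear":[0,0,0],"rot":[0,0,0],"hand":0.35},{"linear":[0,0,0],"rot":[0,0,0],"hand":0.35}]';python3 st.py .5723 -.048 .1 158.75; python3 look.py w10
```

```text
clock: 24.78
tool_pos: [0.5735, -0.0461, 0.1204]
orientation: [-54.1, 89.9, 15.0]
force: [0.3, 0.2, 0.1]
opening: 0.0309
t 24.775 p [ 0.5735 -0.0461  0.1204] jaw 159.06 tilt rot units [-0.007  0.027] j6 -35.8 F [0.3 0.2 0.1] open 0.0309
shift units [-0.019 -0.032 -0.339] rz units -0.063
[ 0.5735 -0.0461  0.1204] [-54.07  89.86  15.  ] 0.030882455318873812 24.775
```

View pics/w10.png

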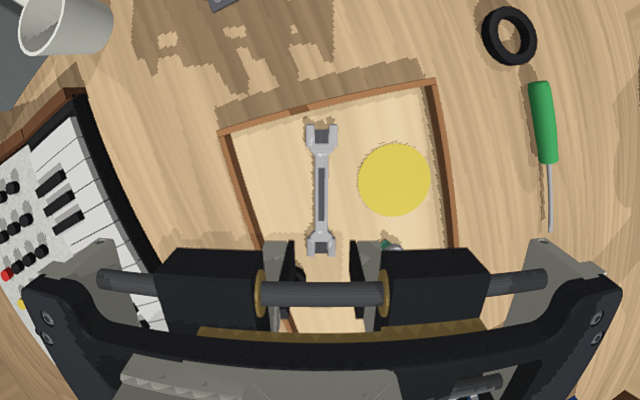

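```bash
python3 - <<'E'
from seg import *
w,tool=load("w10"); H,S,V=cv2.split(cv2.cvtColor(w["image"],cv2.COLOR_RGB2HSV))
k=np.zeros(H.shape,bool); k[115:262,300:342]=1
for c in comps(k&(S<45)&(V>60),200):
    P,r,b=rectz(w,tool,c,.012); ys,xs=np.nonzero(c); D=bydepth(w,np.c_[xs,ys],tool); print(r,np.nanmedian(D[:,2]))
    q=(ys>165)&(ys<215); L=onplane(w,np.c_[xs,ys][q],.012,tool)[:,:2]; v=np.linalg.svd(L-L.mean(0))[2][0]; print("shaft",L.mean(0),np.degrees(np.arctan2(v[1],v[0])))
E
```

```text
((572.6255493164062, -49.62685775756836), (124.76158905029297, 26.864810943603516), 68.7097396850586) 0.011372695340866684
shaft [ 0.57157362 -0.05309735] 69.03030336923322
```

```bash
python3 -m crank '[{"linear":[-0.02,-0.04,-0.5],"rot":[0,0,-0.05],"hand":0.35},{"linear":[0,0,-0.6],"rot":[0,0,0],"hand":0.35},{"linear":[0,0,-0.4],"rot":[0,0,0],"hand":0.35},{"linear":[0,0,0],"rot":[0,0,0],"hand":0.35}]';python3 st.py .5725 -.0485 .006 158.75
```

```text
clock: 25.32
tool_pos: [0.5734, -0.0475, 0.0302]
orientation: [-57.3, 89.6, 11.6]
force: [0.6, -1.1, 0.7]
opening: 0.0306
t 25.325 p [ 0.5734 -0.0475  0.0302] jaw 158.9 tilt rot units [-0.016  0.076] j6 -35.9 F [ 0.6 -1.1  0.7] open 0.0306
shift units [-0.015 -0.016 -0.403] rz units -0.031
```

```bash
python3 -m crank '[{"linear":[-0.01,-0.01,-0.2],"rot":[-0.01,0.07,0],"hand":0.35},{"linear":[0,0,-0.15],"rot":[0,0,0],"hand":0.35},{"linear":[0,0,0],"rot":[0,0,0],"hand":0.35}]';python3 st.py .5725 -.0485 .006 158.75
```

```text
clock: 25.7
tool_pos: [0.5744, -0.0477, 0.0102]
orientation: [-53.4, 89.8, 15.6]
force: [0.6, -0.1, 0.3]
opening: 0.0302
t 25.7 p [ 0.5744 -0.0477  0.0102] jaw 158.95 tilt rot units [-0.011  0.039] j6 -35.7 F [ 0.6 -0.1  0.3] open 0.0302
shift units [-0.031 -0.013 -0.069] rz units -0.04
```

```bash
python3 -m crank '[{"linear":[-0.03,-0.01,-0.05],"rot":[0,0.03,0],"hand":0.35},{"linear":[-0.01,0,-0.03],"rot":[0,0,0],"hand":0.2},{"linear":[0,0,0],"rot":[0,0,0],"hand":0},{"linear":[0,0,0],"rot":[0,0,0],"hand":0},{"linear":[0,0,0],"rot":[0,0,0],"hand":0},{"linear":[0,0,0],"rot":[0,0,0],"hand":0}]';python3 st.py .5725 -.0485 .006 158.75
```

```text
clock: 26.45
tool_pos: [0.5724, -0.0482, 0.0062]
orientation: [-40.3, 89.8, 28.7]
force: [0.7, 0.4, -1.2]
opening: 0.0118
t 26.45 p [ 0.5724 -0.0482  0.0062] jaw 158.96 tilt rot units [-0.015  0.027] j6 -35.7 F [ 0.7  0.4 -1.2] open 0.0118
shift units [ 0.001 -0.005 -0.003] rz units -0.041
```

```bash
python3 -m crank '[{"linear":[0,0,0.5],"rot":[0,0,0],"hand":0},{"linear":[0,0,0.8],"rot":[0,0,0],"hand":0},{"linear":[-0.1,0.4,0.4],"rot":[0,0,0.4],"hand":0},{"linear":[-0.3,0.7,0.2],"rot":[0,0,0.8],"hand":0},{"linear":[-0.4,0.85,0],"rot":[0,0,0.8],"hand":0},{"linear":[-0.4,0.85,0],"rot":[0,0,0.8],"hand":0},{"linear":[-0.4,0.85,0],"rot":[0,0,0.8],"hand":0},{"linear":[-0.4,0.85,0],"rot":[0,0,0.8],"hand":0},{"linear":[-0.3,0.7,0],"rot":[0,0,0.6],"hand":0},{"linear":[-0.2,0.4,0],"rot":[0,0,0.4],"hand":0},{"linear":[0,0,0],"rot":[0,0,0],"hand":0},{"linear":[0,0,0],"rot":[0,0,0],"hand":0}]';python3 st.py .4172 .3077 .1 6.8
```

```text
clock: 27.95
tool_pos: [0.4159, 0.2974, 0.1244]
orientation: [-39.6, 89.7, 57.1]
force: [0.7, -0.1, -1.4]
opening: 0.0116
t 27.95 p [0.4159 0.2974 0.1244] jaw 6.77 tilt rot units [-0.05   0.032] j6 -50.8 F [ 0.7 -0.1 -1.4] open 0.0116
shift units [ 0.022  0.172 -0.407] rz units 0.006
```

```bash
python3 -m crank '[{"linear":[0.02,0.15,-0.4],"rot":[-0.04,0.03,0],"hand":0},{"linear":[0,0,0],"rot":[0,0,0],"hand":0}]';python3 st.py .4172 .3077 .1 6.8; python3 look.py w11; python3 -c "
import cv2
a=cv2.imread('pics/w11.png')[80:280,180:460];cv2.imwrite('pics/w11z.png',cv2.resize(a,None,fx=2.8,fy=2.8))"
```

```text
clock: 28.2
tool_pos: [0.4178, 0.305, 0.1004]
orientation: [-25.9, 89.9, 70.7]
force: [0.3, -0.5, -1.6]
opening: 0.0114
t 28.2 p [0.4178 0.305  0.1004] jaw 6.62 tilt rot units [-0.013  0.004] j6 -51.2 F [ 0.3 -0.5 -1.6] open 0.0114
shift units [-0.011  0.045 -0.007] rz units 0.037
[0.4178 0.305  0.1004] [-25.88  89.93  70.74] 0.011414607114637397 28.2
```

View pics/w11z.png

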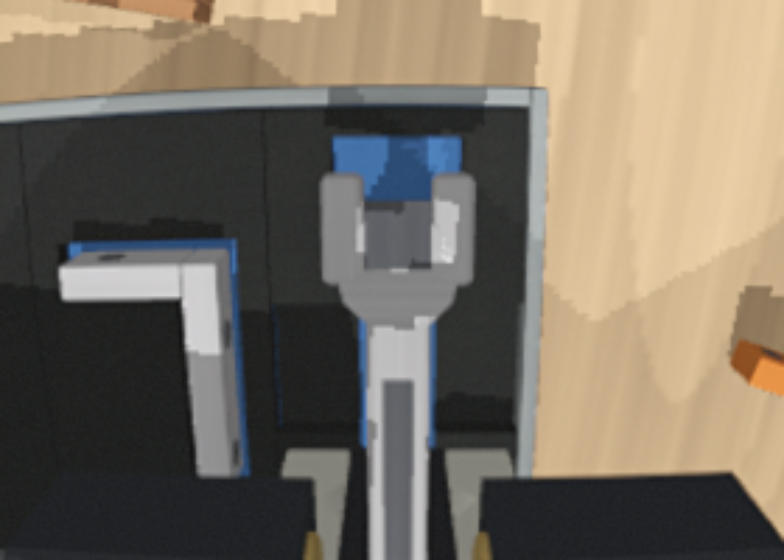

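```bash
python3 - <<'E'
from seg import *
w,tool=load("w11")
f=lambda c,r:(c/2.8+180-.32,r/2.8+80-.32)
zt=w["tp"][2]+.0058
a=onplane(w,[f(322,176),f(474,176)],zt,tool)[:,:2]; 
c=onplane(w,[f(333,137),f(461,137)],.022,tool)[:,:2]
t=np.radians(6.7-90); u=np.array([np.cos(t),np.sin(t)])
print("spanner end mid",a.mean(0),np.linalg.norm(a[0]-a[1]),"centre",a.mean(0)-.063*u,"rel",a.mean(0)-.063*u-w["tp"][:2])
print("cut end mid",c.mean(0),np.linalg.norm(c[0]-c[1]),"centre",c.mean(0)-.067*u)
E
```

```text
spanner end mid [0.42553463 0.24156858] 0.02667216722271485 centre [0.41818437 0.30413833] rel [ 0.00033597 -0.00085309]
cut end mid [0.42579267 0.24105059] 0.034649200750929664 centre [0.41797573 0.30759302]
```

```bash
python3 -m crank '[{"linear":[0,0.05,-0.4],"rot":[0,0,0.03],"hand":0},{"linear":[0,0,-0.4],"rot":[0,0,0],"hand":0},{"linear":[0,0,-0.2],"rot":[0,0,0],"hand":0},{"linear":[0,0,0],"rot":[0,0,0],"hand":0}]';python3 st.py .4175 .3083 .0155 6.8
```

```text
clock: 28.75
tool_pos: [0.421, 0.3076, 0.0442]
orientation: [-47.5, 89.5, 49.2]
force: [0.3, -0.5, -1.1]
opening: 0.0114
t 28.75 p [0.421  0.3076 0.0442] jaw 6.62 tilt rot units [-0.072  0.062] j6 -51.2 F [ 0.3 -0.5 -1.1] open 0.0114
shift units [-0.059  0.012 -0.479] rz units 0.035
```

```bash
python3 -m crank '[{"linear":[-0.06,0.01,-0.15],"rot":[-0.06,0.06,0.03],"hand":0},{"linear":[-0.01,0,-0.12],"rot":[0,0,0],"hand":0},{"linear":[0,0,0],"rot":[0,0,0],"hand":0}]';python3 st.py .4175 .3083 .0155 6.8
```

```text
clock: 29.12
tool_pos: [0.4174, 0.309, 0.0288]
orientation: [-34.4, 89.8, 62.4]
force: [-0.1, 0.6, -0.6]
opening: 0.0116
t 29.125 p [0.4174 0.309  0.0288] jaw 6.78 tilt rot units [-0.034  0.018] j6 -51.4 F [-0.1  0.6 -0.6] open 0.0116
shift units [ 0.002 -0.012 -0.222] rz units 0.005
```

```bash
python3 -m crank '[{"linear":[-0.01,-0.01,-0.1],"rot":[-0.02,0.01,0],"hand":0},{"linear":[-0.01,0,-0.1],"rot":[0,0,0],"hand":0},{"linear":[0,0,0],"rot":[0,0,0],"hand":0}]';python3 st.py .4175 .3083 .0155 6.8
```

```text
clock: 29.5
tool_pos: [0.4161, 0.3086, 0.0163]
orientation: [-38.6, 89.9, 58.2]
force: [0.4, -0.9, -0.3]
opening: 0.0114
t 29.5 p [0.4161 0.3086 0.0163] jaw 6.8 tilt rot units [-0.017  0.01 ] j6 -51.5 F [ 0.4 -0.9 -0.3] open 0.0114
shift units [ 0.023 -0.005 -0.013] rz units 0.001
```

```bash
python3 -m crank '[{"linear":[0.02,0,-0.02],"rot":[0,0,0],"hand":0},{"linear":[0,0,0],"rot":[0,0,0],"hand":0.22},{"linear":[0,0,0],"rot":[0,0,0],"hand":0.22},{"linear":[0,0,0.05],"rot":[0,0,0],"hand":0.22},{"linear":[0,0,0.3],"rot":[0,0,0],"hand":0.22},{"linear":[0,-0.3,0.8],"rot":[0,0,0],"hand":0.22},{"linear":[0,-0.8,0.6],"rot":[0,0,0],"hand":0.5},{"linear":[0,-0.5,0],"rot":[0,0,0],"hand":0.9},{"linear":[0,0,0],"rot":[0,0,0],"hand":1}]';python3 st.py .4175 .3083 .0155 6.8; python3 look.py w12
```

```text
clock: 30.62
tool_pos: [0.418, 0.2108, 0.1248]
orientation: [-61.1, 89.7, 35.8]
force: [-0.8, -0.0, -0.0]
opening: 0.0438
t 30.625 p [0.418  0.2108 0.1248] jaw 6.89 tilt rot units [-0.03   0.041] j6 -44.2 F [-0.8 -0.  -0. ] open 0.0438
shift units [-0.009  1.626 -1.822] rz units -0.019
[0.418  0.2108 0.1248] [-61.14  89.74  35.75] 0.043843874333285085 30.625
```

View pics/w12.png

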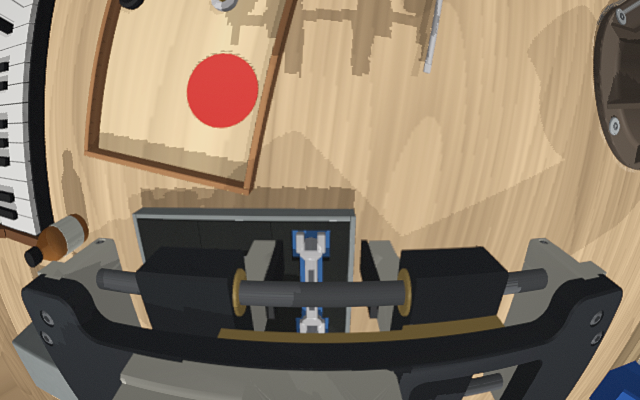

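```bash
python3 - <<'E'
from seg import *
w,tool=load("w3")
print(onplane(w,[(321,195),(343,72)],.111,tool),bydepth(w,[(321,195),(343,72)],tool))
E
python3 -m crank '[{"linear":[0,-0.4,0.7],"rot":[0,0,0],"hand":1},{"linear":[0.1,-0.8,0.5],"rot":[0,0,0],"hand":1},{"linear":[0.2,-0.97,0],"rot":[0,0,0],"hand":1},{"linear":[0.25,-0.97,0],"rot":[0,0,0],"hand":1},{"linear":[0.3,-0.97,0],"rot":[0,0,0],"hand":1},{"linear":[0.3,-0.97,0],"rot":[0,0,0],"hand":1},{"linear":[0.3,-0.97,0],"rot":[0,0,0],"hand":1},{"linear":[0.3,-0.97,0],"rot":[0,0,0],"hand":1},{"linear":[0.3,-0.8,0],"rot":[0,0,0],"hand":1},{"linear":[0.2,-0.6,0],"rot":[0,0,0],"hand":1},{"linear":[0,0,0],"rot":[0,0,0],"hand":1},{"linear":[0,0,0],"rot":[0,0,0],"hand":1}]';python3 st.py .535 -.313 .2 6.8; python3 look.py t13 top; python3 look.py s13 side; python3 look.py w13
python3 -c "
import cv2,numpy as np
a=cv2.imread('pics/t13.png')[150:250,190:290];b=cv2.imread('pics/s13.png')[195:285,225:345]
cv2.imwrite('pics/k13.png',np.hstack([cv2.resize(a,(400,400),interpolation=2),cv2.resize(b,(400,300),interpolation=2).repeat(1,0) if 0 else cv2.resize(b,(400,400),interpolation=2)]))"
```

```text
[[ 0.53622741 -0.31312674  0.111     ]
 [ 0.42572887 -0.31962864  0.111     ]] [[ 0.53635925 -0.31309598  0.11055834]
 [ 0.4256448  -0.31959515  0.11026206]]
clock: 32.17
tool_pos: [0.5629, -0.3034, 0.196]
orientation: [-67.6, 89.7, 30.0]
force: [-0.2, 0.4, 0.1]
opening: 0.0876
t 32.175 p [ 0.5629 -0.3034  0.196 ] jaw 7.54 tilt rot units [-0.03   0.052] j6 18.6 F [-0.2  0.4  0.1] open 0.0876
shift units [-0.464 -0.161  0.066] rz units -0.148
[ 0.5629 -0.3034  0.196 ] [-67.57  89.7   29.97] 0.0875899294622565 32.175
[ 0.5628 -0.3031  0.1961] [-68.63  89.7   28.94] 0.08750678218183941 32.225
[ 0.5628 -0.3028  0.1965] [-71.82  89.67  25.78] 0.08764396115858371 32.275
```

View pics/w13.png

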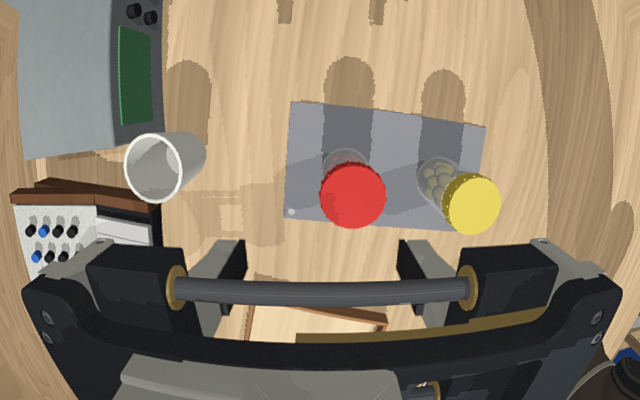

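View pics/k13.png

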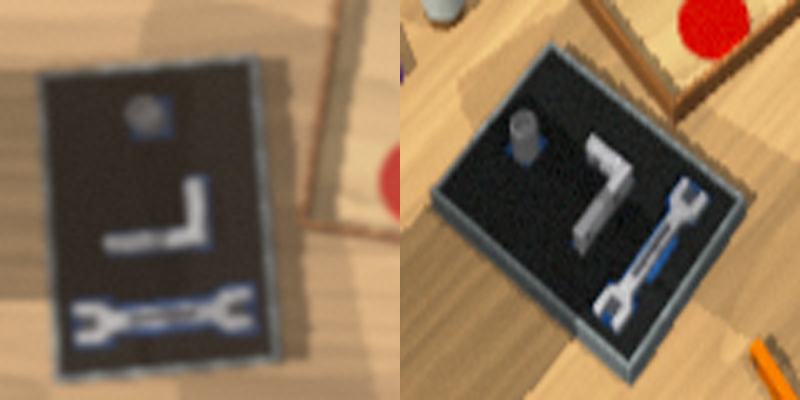

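Both parts look seated: spanner over blue on all sides, bracket in its L, socket standing. I'll check heights and the cup clearance.

```bash
python3 - <<'E'
from seg import *
for n,x0,y0,x1,y1 in (("t13",190,150,290,250),("s13",225,195,345,285)):
    w=dict(np.load(f"pics/{n}.npz")); 
    P=bydepth(w,np.argwhere(np.ones((400,640)))[:,::-1]).reshape(400,640,3)
    H,S,V=cv2.split(cv2.cvtColor(w["image"],cv2.COLOR_RGB2HSV))
    k=np.zeros(H.shape,bool); k[y0:y1,x0:x1]=1; m=k&(S<60)&(V>120)
    for nm,cx,cy,R in (("spanner",.4175,.3077,.06),("bracket",.4894,.3165,.04)):
        c=np.array([cx,cy]); d=P[...,:2]-c; t=np.radians(6.8); l=np.abs(d@[np.cos(t),np.sin(t)]); 
        q=m&(l<(.018 if nm=="spanner" else .027))&(np.abs(d@[-np.sin(t),np.cos(t)])<R+.005)
        print(n,nm,q.sum(),np.nanmean(P[q],0).round(4),np.nanpercentile(P[q][:,2],[10,50,90]).round(4))
w,tool=load("w13"); print(bydepth(w,[(160,140),(170,150),(205,150)],tool), onplane(w,[(352,195),(471,204)],.111,tool))
E
```

```text
t13 spanner 231 [0.4175 0.309  0.0204] [0.0141 0.0212 0.0239]
t13 bracket 109 [0.4824 0.2982 0.033 ] [0.0286 0.0338 0.0367]
s13 spanner 182 [0.4177 0.3096 0.0214] [0.0176 0.0215 0.0248]
s13 bracket 97 [0.4841 0.2992 0.033 ] [0.0291 0.0335 0.0362]
[[ 0.75404321 -0.32992899  0.03189616]
 [ 0.75514099 -0.31350489  0.00296493]
 [ 0.70875954 -0.31679219 -0.00184074]] [[ 0.54019984 -0.31566691  0.111     ]
 [ 0.43144694 -0.32230284  0.111     ]]
```

```bash
python3 -m crank '[{"linear":[-0.43,-0.19,0],"rot":[-0.03,0.06,0],"hand":1},{"linear":[0,0,0],"rot":[0,0,0],"hand":1},{"linear":[0,0,-0.4],"rot":[0,0,0],"hand":1},{"linear":[0,0,-0.5],"rot":[0,0,0],"hand":1},{"linear":[0,0,0],"rot":[0,0,0],"hand":1}]';python3 st.py .537 -.314 .074 6.8; python3 look.py w14
```

```text
clock: 32.95
tool_pos: [0.5388, -0.31, 0.1452]
orientation: [-113.2, 89.6, -15.2]
force: [0.2, 0.0, -0.2]
opening: 0.0875
t 32.95 p [ 0.5388 -0.31    0.1452] jaw 7.99 tilt rot units [0.02  0.072] j6 19.9 F [ 0.2  0.  -0.2] open 0.0875
shift units [-0.029 -0.067 -1.186] rz units -0.238
[ 0.5388 -0.31    0.1452] [-113.22   89.63  -15.23] 0.08749335350561797 32.95
```

View pics/w14.png

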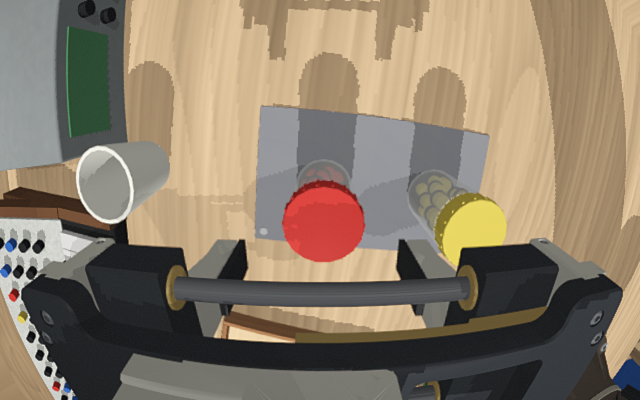

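The red lid at (323,222) is centred between the fingers. Descending.

```bash
python3 -m crank '[{"linear":[-0.02,-0.06,-0.1],"rot":[0.02,0.07,0],"hand":0.88},{"linear":[0,0,-0.5],"rot":[0,0,0],"hand":0.88},{"linear":[0,0,-0.35],"rot":[0,0,0],"hand":0.88},{"linear":[0,0,0],"rot":[0,0,0],"hand":0.88}]';python3 st.py .537 -.314 .074 6.8
```

```text
clock: 33.5
tool_pos: [0.5422, -0.315, 0.0937]
orientation: [-120.0, 89.4, -21.9]
force: [0.8, -0.2, 0.2]
opening: 0.0774
t 33.5 p [ 0.5422 -0.315   0.0937] jaw 8.13 tilt rot units [0.045 0.112] j6 20.3 F [ 0.8 -0.2  0.2] open 0.0774
shift units [-0.087  0.017 -0.329] rz units -0.267
```

```bash
python3 -m crank '[{"linear":[-0.09,0,-0.15],"rot":[0.04,0.11,0],"hand":0.88},{"linear":[0,0,-0.13],"rot":[0,0,0],"hand":0.88},{"linear":[0,0,0],"rot":[0,0,0],"hand":0.88}]';python3 st.py .537 -.314 .074 6.8
```

```text
clock: 33.88
tool_pos: [0.538, -0.3157, 0.0786]
orientation: [-123.5, 89.8, -25.4]
force: [0.2, 0.5, 0.5]
opening: 0.0773
t 33.875 p [ 0.538  -0.3157  0.0786] jaw 8.15 tilt rot units [0.016 0.033] j6 20.6 F [0.2 0.5 0.5] open 0.0773
shift units [-0.016  0.029 -0.076] rz units -0.27
```

```bash
python3 -m crank '[{"linear":[-0.02,0.02,-0.07],"rot":[0.01,0.03,0],"hand":0.7},{"linear":[0,0,0],"rot":[0,0,0],"hand":0},{"linear":[0,0,0],"rot":[0,0,0],"hand":0},{"linear":[0,0,0],"rot":[0,0,0],"hand":0},{"linear":[0,0,0],"rot":[0,0,0],"hand":0},{"linear":[0,0,0],"rot":[0,0,0],"hand":0}]';python3 st.py .5215 .1228 .15 6.8
```

```text
clock: 34.62
tool_pos: [0.5374, -0.3146, 0.075]
orientation: [-128.1, 89.9, -30.0]
force: [0.0, -0.4, -0.6]
opening: 0.0552
t 34.625 p [ 0.5374 -0.3146  0.075 ] jaw 8.16 tilt rot units [0.011 0.02 ] j6 20.5 F [ 0.  -0.4 -0.6] open 0.0552
shift units [-0.265  7.29   1.25 ] rz units -0.273
```

```bash
python3 -m crank '[{"linear":[0,0,0.4],"rot":[0,0,0],"hand":0},{"linear":[0,0,0.9],"rot":[0,0,0],"hand":0},{"linear":[0,0.4,0],"rot":[0,0,0],"hand":0},{"linear":[0,0.7,0],"rot":[0,0,0],"hand":0},{"linear":[-0.05,0.95,0],"rot":[0,0,0],"hand":0},{"linear":[-0.05,0.95,0],"rot":[0,0,0],"hand":0},{"linear":[-0.05,0.95,0],"rot":[0,0,0],"hand":0},{"linear":[-0.05,0.95,0],"rot":[0,0,0],"hand":0},{"linear":[-0.05,0.9,0],"rot":[0,0,0],"hand":0},{"linear":[0,0.6,0],"rot":[0,0,0],"hand":0},{"linear":[0,0.3,0],"rot":[0,0,0],"hand":0},{"linear":[0,0,0],"rot":[0,0,0],"hand":0},{"linear":[0,0,0],"rot":[0,0,0],"hand":0}]';python3 st.py .5215 .1228 .078 8
```

```text
clock: 36.25
tool_pos: [0.5163, 0.0987, 0.1524]
orientation: [66.3, 89.7, 164.3]
force: [0.4, 0.0, -3.2]
opening: 0.0556
t 36.25 p [0.5163 0.0987 0.1524] jaw 7.95 tilt rot units [-0.014 -0.051] j6 -24.0 F [ 0.4  0.  -3.2] open 0.0556
shift units [ 0.087  0.402 -1.24 ] rz units 0.009
```

```bash
python3 -m crank '[{"linear":[0.08,0.38,-0.2],"rot":[-0.01,-0.05,0],"hand":0},{"linear":[0,0,-0.4],"rot":[0,0,0],"hand":0},{"linear":[0,0,-0.3],"rot":[0,0,0],"hand":0},{"linear":[0,0,0],"rot":[0,0,0],"hand":0}]';python3 st.py .5215 .1228 .078 8; python3 look.py w15
```

```text
clock: 36.75
tool_pos: [0.5219, 0.1207, 0.0957]
orientation: [-40.6, 90.0, 57.0]
force: [-1.2, 0.8, -1.6]
opening: 0.0555
t 36.75 p [0.5219 0.1207 0.0957] jaw 7.66 tilt rot units [-0.002  0.001] j6 -26.3 F [-1.2  0.8 -1.6] open 0.0555
shift units [-0.007  0.036 -0.295] rz units 0.069
[0.5219 0.1207 0.0957] [-40.64  89.99  57.02] 0.05549102191284507 36.75
```

View pics/w15.png

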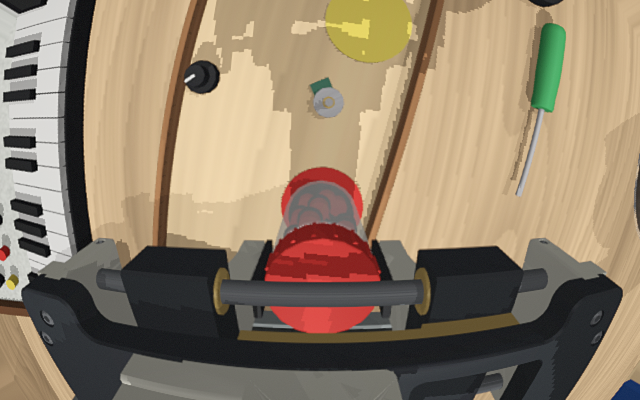

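```bash
python3 -m crank '[{"linear":[-0.01,0.03,-0.15],"rot":[0,0,0],"hand":0},{"linear":[-0.02,0,-0.1],"rot":[0,0,0],"hand":0},{"linear":[-0.01,0,-0.04],"rot":[0,0,0],"hand":0},{"linear":[0,0,0],"rot":[0,0,0],"hand":0}]';python3 st.py .5215 .1228 .078 8
```

```text
clock: 37.3
tool_pos: [0.521, 0.1232, 0.0795]
orientation: [-70.0, 89.8, 27.7]
force: [-0.3, 0.7, -2.0]
opening: 0.0558
t 37.3 p [0.521  0.1232 0.0795] jaw 7.64 tilt rot units [-0.022  0.042] j6 -26.7 F [-0.3  0.7 -2. ] open 0.0558
shift units [ 0.009 -0.006 -0.025] rz units 0.071
```

```bash
python3 -m crank '[{"linear":[0,0,-0.03],"rot":[-0.02,0.04,0],"hand":0},{"linear":[0,0,0],"rot":[0,0,0],"hand":0.75},{"linear":[0,0,0],"rot":[0,0,0],"hand":0.9},{"linear":[0,0,0],"rot":[0,0,0],"hand":0.9},{"linear":[0,0,0],"rot":[0,0,0],"hand":0.9},{"linear":[0,0,0.5],"rot":[0,0,0],"hand":0.9},{"linear":[0,0,0.9],"rot":[0,0,0],"hand":1},{"linear":[0,0,0.9],"rot":[0,0,0],"hand":1},{"linear":[0,0,0],"rot":[0,0,0],"hand":1}]';python3 st.py .4257 -.3196 .2 8; python3 look.py w16
```

```text
clock: 38.42
tool_pos: [0.5213, 0.123, 0.2207]
orientation: [-105.4, 89.9, -7.7]
force: [-0.9, 0.2, -0.2]
opening: 0.0876
t 38.425 p [0.5213 0.123  0.2207] jaw 7.67 tilt rot units [0.002 0.015] j6 -26.6 F [-0.9  0.2 -0.2] open 0.0876
shift units [-1.593 -7.376 -0.345] rz units 0.066
[0.5213 0.123  0.2207] [-105.41   89.93   -7.74] 0.08755460457834628 38.425
```

View pics/w16.png

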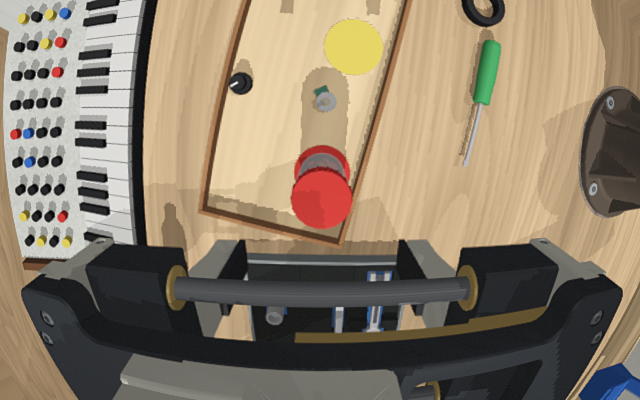

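The red jar, with its lid at (321,198), stands on its pad and a red ring shows around it. Now the yellow jar.

```bash
python3 -m crank '[{"linear":[-0.1,-0.6,0],"rot":[0,0,0],"hand":1},{"linear":[-0.2,-0.95,0],"rot":[0,0,0],"hand":1},{"linear":[-0.2,-0.95,0],"rot":[0,0,0],"hand":1},{"linear":[-0.2,-0.95,0],"rot":[0,0,0],"hand":1},{"linear":[-0.2,-0.95,0],"rot":[0,0,0],"hand":1},{"linear":[-0.2,-0.95,0],"rot":[0,0,0],"hand":1},{"linear":[-0.2,-0.9,0],"rot":[0,0,0],"hand":1},{"linear":[-0.1,-0.6,-0.2],"rot":[0,0,0],"hand":1},{"linear":[0,-0.3,-0.2],"rot":[0,0,0],"hand":1},{"linear":[0,0,0],"rot":[0,0,0],"hand":1},{"linear":[0,0,0],"rot":[0,0,0],"hand":1}]';python3 st.py .4257 -.3196 .074 8
```

```text
clock: 39.85
tool_pos: [0.4244, -0.3175, 0.1809]
orientation: [78.7, 88.9, 176.4]
force: [-0.1, -0.2, -0.1]
opening: 0.0878
t 39.85 p [ 0.4244 -0.3175  0.1809] jaw 7.67 tilt rot units [-0.014 -0.227] j6 22.9 F [-0.1 -0.2 -0.1] open 0.0878
shift units [ 0.021 -0.035 -1.782] rz units 0.066
```

```bash
python3 -m crank '[{"linear":[0.02,-0.03,0],"rot":[-0.01,-0.22,0],"hand":1},{"linear":[0,0,-0.4],"rot":[0,0,0],"hand":1},{"linear":[0,0,-0.2],"rot":[0,0,0],"hand":1},{"linear":[0,0,0],"rot":[0,0,0],"hand":1}]';python3 st.py .4257 -.3196 .074 8; python3 look.py w17
```

```text
clock: 40.35
tool_pos: [0.4274, -0.3173, 0.146]
orientation: [-106.5, 89.7, -8.5]
force: [0.7, -0.1, 0.6]
opening: 0.0877
t 40.35 p [ 0.4274 -0.3173  0.146 ] jaw 7.91 tilt rot units [0.009 0.062] j6 23.4 F [ 0.7 -0.1  0.6] open 0.0877
shift units [-0.029 -0.038 -1.199] rz units 0.018
[ 0.4274 -0.3173  0.146 ] [-106.46   89.69   -8.55] 0.08765253115346909 40.35
```

View pics/w17.png

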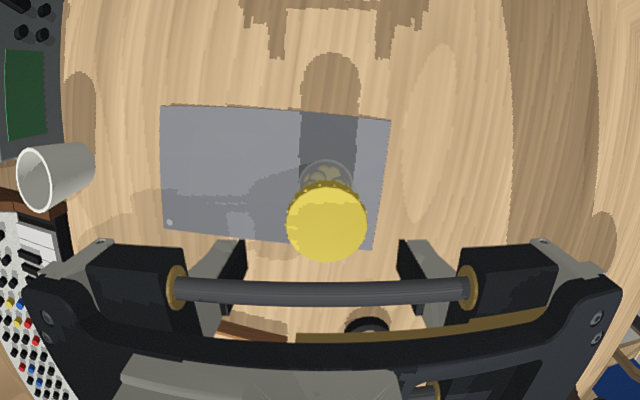

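The yellow lid at (327,223) is centred to within a few pixels. Descending.

```bash
python3 -m crank '[{"linear":[-0.03,-0.03,-0.3],"rot":[0.01,0.06,0],"hand":1},{"linear":[0,0,-0.5],"rot":[0,0,0],"hand":1},{"linear":[-0.02,0,-0.25],"rot":[0,0.05,0],"hand":1},{"linear":[0,0,0],"rot":[0,0,0],"hand":1}]';python3 st.py .4257 -.3196 .074 8
```

```text
clock: 40.9
tool_pos: [0.4257, -0.3197, 0.0825]
orientation: [132.6, 89.9, -129.5]
force: [0.3, -0.7, 0.6]
opening: 0.0874
t 40.9 p [ 0.4257 -0.3197  0.0825] jaw 7.96 tilt rot units [ 0.017 -0.014] j6 23.6 F [ 0.3 -0.7  0.6] open 0.0874
shift units [ 0.     0.002 -0.141] rz units 0.008
```

```bash
python3 -m crank '[{"linear":[0,0,-0.12],"rot":[0,0,0],"hand":1},{"linear":[0,0,0],"rot":[0,0,0],"hand":0},{"linear":[0,0,0],"rot":[0,0,0],"hand":0},{"linear":[0,0,0],"rot":[0,0,0],"hand":0},{"linear":[0,0,0],"rot":[0,0,0],"hand":0},{"linear":[0,0,0],"rot":[0,0,0],"hand":0}]';python3 st.py .5053 -.0347 .15 8
```

```text
clock: 41.65
tool_pos: [0.427, -0.3203, 0.077]
orientation: [-152.0, 89.8, -54.0]
force: [0.6, 0.6, -1.9]
opening: 0.0555
t 41.65 p [ 0.427  -0.3203  0.077 ] jaw 7.98 tilt rot units [0.031 0.023] j6 23.6 F [ 0.6  0.6 -1.9] open 0.0555
shift units [1.305 4.76  1.216] rz units 0.005
```

```bash
python3 -m crank '[{"linear":[0,0,0.4],"rot":[0,0,0],"hand":0},{"linear":[0,0,0.9],"rot":[0,0,0],"hand":0},{"linear":[0.1,0.4,0],"rot":[0,0,0],"hand":0},{"linear":[0.2,0.7,0],"rot":[0,0,0],"hand":0},{"linear":[0.25,0.9,0],"rot":[0,0,0],"hand":0},{"linear":[0.25,0.9,0],"rot":[0,0,0],"hand":0},{"linear":[0.25,0.9,0],"rot":[0,0,0],"hand":0},{"linear":[0.15,0.6,0],"rot":[0,0,0],"hand":0},{"linear":[0.05,0.2,0],"rot":[0,0,0],"hand":0},{"linear":[0,0,0],"rot":[0,0,0],"hand":0},{"linear":[0,0,0],"rot":[0,0,0],"hand":0}]';python3 st.py .5053 -.0347 .08 8
```

```text
clock: 43.02
tool_pos: [0.5014, -0.0361, 0.1564]
orientation: [-146.9, 89.9, -49.1]
force: [0.2, -1.1, -1.2]
opening: 0.0556
t 43.025 p [ 0.5014 -0.0361  0.1564] jaw 7.8 tilt rot units [0.01  0.008] j6 -10.6 F [ 0.2 -1.1 -1.2] open 0.0556
shift units [ 0.064  0.024 -1.274] rz units 0.04
```

```bash
python3 -m crank '[{"linear":[0.06,0.02,-0.3],"rot":[0,0,0],"hand":0},{"linear":[0,0,-0.5],"rot":[0,0,0],"hand":0},{"linear":[-0.01,0,-0.25],"rot":[0,0.03,0],"hand":0},{"linear":[0,0,0],"rot":[0,0,0],"hand":0}]';python3 st.py .5053 -.0347 .08 8; python3 look.py w18
```

```text
clock: 43.52
tool_pos: [0.504, -0.0389, 0.0926]
orientation: [125.2, 89.9, -137.3]
force: [-0.6, -0.4, -1.5]
opening: 0.0558
t 43.525 p [ 0.504  -0.0389  0.0926] jaw 7.51 tilt rot units [ 0.011 -0.012] j6 -10.4 F [-0.6 -0.4 -1.5] open 0.0558
shift units [ 0.021  0.07  -0.21 ] rz units 0.098
[ 0.504  -0.0389  0.0926] [ 125.19   89.92 -137.3 ] 0.05582463700000688 43.525
```

View pics/w18.png

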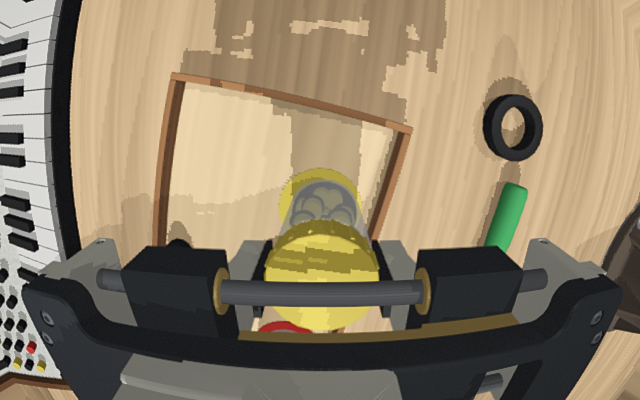

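```bash
python3 -m crank '[{"linear":[0.02,0.07,-0.1],"rot":[0,0,0],"hand":0},{"linear":[-0.01,0,-0.08],"rot":[0,0,0],"hand":0},{"linear":[-0.01,0,-0.03],"rot":[0,0,0],"hand":0},{"linear":[0,0,0],"rot":[0,0,0],"hand":0}]';python3 st.py .5053 -.0347 .08 8
```

```text
clock: 44.08
tool_pos: [0.506, -0.034, 0.082]
orientation: [-97.0, 89.8, 0.6]
force: [0.0, 0.0, -2.3]
opening: 0.0558
t 44.075 p [ 0.506 -0.034  0.082] jaw 7.54 tilt rot units [-0.     0.043] j6 -11.0 F [ 0.   0.  -2.3] open 0.0558
shift units [-0.011 -0.012 -0.033] rz units 0.092
```

```bash
python3 -m crank '[{"linear":[-0.01,-0.01,-0.03],"rot":[0,0.04,0],"hand":0},{"linear":[-0.01,0,-0.01],"rot":[0,0,0],"hand":0},{"linear":[0,0,0],"rot":[0,0,0],"hand":0.75},{"linear":[0,0,0],"rot":[0,0,0],"hand":0.9},{"linear":[0,0,0],"rot":[0,0,0],"hand":0.9},{"linear":[0,0,0],"rot":[0,0,0],"hand":0.9},{"linear":[0,0,0.5],"rot":[0,0,0],"hand":0.9},{"linear":[0,0,0.9],"rot":[0,0,0],"hand":1},{"linear":[0,0,0.9],"rot":[0,0,0],"hand":1},{"linear":[0,-0.5,0],"rot":[0,0,0],"hand":1},{"linear":[0,-0.9,0],"rot":[0,0,0],"hand":1},{"linear":[0,-0.9,0],"rot":[0,0,0],"hand":1},{"linear":[0,-0.9,0],"rot":[0,0,0],"hand":1},{"linear":[0,-0.9,0],"rot":[0,0,0],"hand":1},{"linear":[0,-0.5,0],"rot":[0,0,0],"hand":1},{"linear":[0,0,0],"rot":[0,0,0],"hand":1},{"linear":[0,0,0],"rot":[0,0,0],"hand":1}]'; python3 look.py t19 top; python3 look.py s19 side
python3 - <<'E'
from seg import *
t=dict(np.load("pics/t19.npz")); s=dict(np.load("pics/s19.npz"))
for nm,lo,hi in (("red",172,8),("yel",22,33)):
    rs=[]
    for c,b in ((t,(265,145,390,225)),(s,(290,130,380,220))):
        H,S,V=cv2.split(cv2.cvtColor(c["image"],cv2.COLOR_RGB2HSV))
        m=((H>lo)|(H<hi) if lo>hi else (H>lo)&(H<hi))&(S>150); k=np.zeros_like(m); k[b[1]:b[3],b[0]:b[2]]=1
        P=bydepth(c,np.argwhere(np.ones((400,640)))[:,::-1]).reshape(400,640,3); m=m&k&(P[...,2]>.108)
        ys,xs=np.nonzero(m); R,o=cam(c); rs.append((o,R@rays(c,[(xs.mean(),ys.mean())])[0]))
    print(nm,tri(rs))
a=cv2.imread('pics/t19.png')[140:260,190:400];b=cv2.imread('pics/s19.png')[130:290,220:400]
cv2.imwrite('pics/k19.png',np.hstack([cv2.resize(a,(420,400),interpolation=2),cv2.resize(b,(380,400),interpolation=2)]))
E
```

```text
clock: 46.2
tool_pos: [0.5039, -0.3188, 0.2234]
orientation: [-104.4, 89.8, -6.6]
force: [-0.1, 0.2, 0.6]
opening: 0.0874
[ 0.5039 -0.3188  0.2234] [-104.36   89.8    -6.65] 0.0874113904916789 46.2
[ 0.504  -0.3186  0.2235] [-105.34   89.8    -7.59] 0.08773386045124586 46.25
red [0.5217799  0.12365394 0.11208646]
yel [ 0.50227751 -0.03402181  0.11498898]
```

View pics/k19.png

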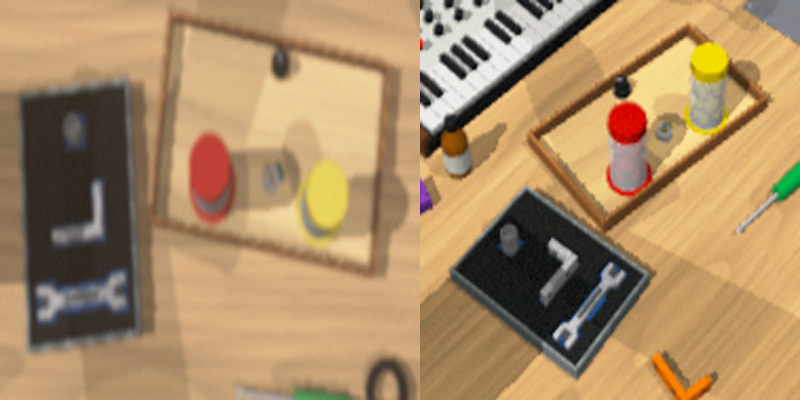

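Both jars stand on their pads, with lid centres within about 3 mm of the pad centres. The kit is complete and the gripper is clear, so I'm handing in.

```bash
python3 -c "
from plant import ticket;print(ticket.close_job())"
```

```text
the job is handed in; nothing more can be done
None
```

I handed the job in at about 46 s of the 125 s allowed. I moved both jars onto the grey mat, seated the bracket and then the spanner in their cut-outs, and put each jar back on its own pad.

- **Spanner and bracket:** the spanner's top measured about 21 mm above the table and the bracket's 33 mm, which matches both lying fully down. These heights came from the top and side cameras, plus one wrist view for the bracket. The bracket's angle matched its cut-out. I didn't measure the spanner's angle again after release. Both showed inside their cut-outs in the last pictures.
- **Jars:** the lid centres were about 1 mm (red) and 3 mm (yellow) from their pad centres, against the 14 mm allowed. Both stood upright.
- **Socket:** I didn't touch it, and it still stood in its cut-out in the last pictures. I judged that by eye rather than measuring it.
- **Disagreements:** the cameras' heights differed from the text by about 1 mm. One two-view estimate put the cut-out floors at about 18 mm and the bracket's top at 17 mm, instead of 13 and 24 mm. Depth readings agreed with the text, so I used those. No check failed.

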